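Feed one adapter with one turn of the cam press

TASK

Take the short slim steel adapter from the tray and stand it in the press guideway, just in front of the ram. Then turn the handwheel by its handle exactly one revolution clockwise, gently, without dragging its axle off centre, so that the ram pushes the adapter up to the marking head and draws back, and the wheel finishes on its index mark. Let go and leave the other things as they are.

Things in the scene. Friction and masses are not known exactly. Their poses are not given: they have to be found in the camera images.
- press: Grey bench cam press, fixed. Origin on the table under the wheel's axle; z up, y from the axle along the guideway to the marking head. Base 160 x 420 mm; cam box under the wheel 130 x 140 mm, 100 mm high. Marking head, 50 mm wide, 130 mm tall, at y = 245 to 280 mm, its arm back to y = 210 mm at 101 to 125 mm height. Index pointer at y = -92 to -116 mm, 114 mm high, beyond the rim.
- wheel_centre (a point): Where the handwheel's vertical axle belongs, level with the wheel's top face, 128 mm above the table; fixed to the press. The wheel is a level aluminium disc of 1 kg, 180 mm in diameter, 16 mm thick, that has to be started and stopped smoothly; hub 36 mm across and 6 mm high.
- flywheel (a joint): Angle of the handwheel, rad: 0 at the start, on the index mark, handle on the press's -y side; grows clockwise seen from above; one revolution is 6.283. It can overrun the mark, and stays where it is left. A crank drives the ram: out farthest at half a turn, home again after one turn. Turning takes up to about 5 N at the handle; past half a turn the ram's spring helps.
- ram_tip (a point): Middle of the ram's flat front face, a steel bar 26 mm wide and 12 mm high in the guideway, its centre 38 mm above the table. At home it is at press y = 115 mm; the stroke is 50 mm along press +y.
- load_spot (a point): Loading place on the guideway floor, at press y = 140 mm, 25 mm before the ram's face at home: the middle of the adapter's foot belongs here. The guideway is a steel channel open above, 34 mm wide inside, y = 70 to 217 mm, floor 30 mm above the table, side walls 8 mm thick with tops 12 mm above the floor.
- mark_spot (a point): Place on the guideway floor, fixed to the press at y = 180 mm, where the centre of the adapter's foot is after a full stroke of the ram.
- adapter_mid (a point): Centre of the short slim adapter to be fed, half-way up, 25 mm above its underside. Plain steel, 105 to 210 g, loose, standing upright in the tray: a round foot 30 mm in diameter and 14 mm high with a round stem 18 mm in diameter on it, 50 mm tall in all.
- long_mid (a point): Centre of the long adapter (same foot and stem diameter but 84 mm tall), half-way up. Stands in the tray; leave it.
- stout_mid (a point): Centre of the stout adapter (foot 40 mm in diameter, stem 32 mm, 44 mm tall), half-way up. Stands in the tray; leave it.
- tray: Light wooden tray, 110 x 230 mm, walls 16 mm high and 5 mm thick, floor 5 mm thick; origin under its centre, y along its length. The three adapters stand in a row along its y, about 70 mm apart.
- driver: Black torque driver lying on the table beyond the tray, 230 mm long, origin under its handle (diameter 32 mm); leave it.
- spanner: Steel spanner lying on the table; leave it.
- slot_mid (a point): Middle of the wheel's radial slot, 58 mm from the axle, level with the top face; turns with the wheel. The handle, upright, black, round, 22 mm in diameter, stands in the slot, its bottom 8 mm and top 52 mm above this point. It is clamped up to 13 mm nearer to or farther from the axle than this point: not measured, to be seen or felt. It spins freely on its pin, so it can be held while the wheel turns.
- axle (a point): The axle's real position, at the centre of the wheel's top face. The axle sits in a rubber-mounted bearing: a sideways pull on the handle drags it off the wheel_centre point by about 1 mm per 8 N and it springs back. Turning gently needs about 5 N and moves it under 1 mm; a handle forced off its circle drags it 1.5 mm and more, which is too much.

How it is judged:
By the outcome, as a careful person would: the job done as asked, in the order asked, and still so for the second after the job is handed in, with the robot touching nothing.
It also fails if it takes over 72 s, if anything falls off the work surface, if the arm or the gripper's body presses on something with over 40 N, if the wrist force passes 120 N, or if a joint passes its speed limit or range.

ROBOT

A 6-joint arm with a two-finger parallel gripper is mounted at the origin on the work surface. World frame = base frame: x ahead of the robot, y to its left, z up, the work surface at z = 0. Lengths are in m, angles in rad, forces in N, time in s.
With the tool pointing down it reaches from about 0.15 to 0.775 m from the base axis. Payload 6.1 kg.
Tool frame: the origin (TCP) lies at the very end of the fingers, on their centre line; the grasp point (between the pads) lies 19 mm behind it; z points along the fingers, y is the line along which they close (so a half turn about z gives the same grasp; the last joint's range is limited). The gripper opens to 85 mm and grips with 20 to 120 N. Pads are 22 mm wide; open, the fingers measure 114 mm over their backs; the gripper's body (76 mm by 85 mm) begins 54 mm behind the grasp point. The pads swing forward as they close: fully open they stand 13 mm farther back than shut.
Start: joints at [1.117, 0.126, -0.04, 1.405, 0, 1.571], TCP at [0.23, 0.472, 0.231] pointing down, gripper open.
Joint ranges: [-2.72, 2.72], [-0.95, 1.95], [-1.27, 1.35], [-1.78, 2.02], [-1.46, 1.47], [-3.14, 3.14]. Speed limits (rad/s): [2.39, 2.39, 3.01, 3.14, 3.14, 3.14].

INTERFACE

Orientations are given as a rotation vector (axis times angle).
In Python, from plant import robot, cams, job gives the robot as it stands.
- The arm moves only by the shell command python3 -m jog 'ROWS' [FORCE]. ROWS is JSON, a list of rows, each an object of numbers: "hand": the closure, from 0 (fully open) to 1 (shut); "dx", "dy", "dz": the shift along the tool's x, y, z in mm; "rx", "ry", "rz": the turn, a rotation vector about the tool's x, y, z in rad. A call has 1 to 20 rows; each row shifts and turns the commanded pose from where the row before left it, along the tool's axes as they then stand; what a row does not reach is not made up. A row lasts 1/10 s, in which the tool goes at most 50 mm and 8.59 degrees, less where a joint would pass 70% of its speed; a pose out of reach is approached as far as the arm can. A call with a gripper value outside its range is refused whole. The fingers move at their own pace and stop on an object; FORCE is the grip in N (left out, the last holds). Time passes only in rows, so rows that do not move let the fingers close. It gives the time, the measured TCP pose, the force, the opening and the grip force at its end, in the units of the state.
- robot.observe(): the state, without advancing time (a new reading comes with each control period).
- cams.read_camera(name): name is "scene" or "top" or "wrist"; returns a dict with "frame" (420x560x3 uint8, red, green, blue), "fx", "fy", "cx", "cy" (pixels), "xyz" and "orientation" of the camera in the world. Camera axes: x right, y down, z forward; pixel columns grow to the right and rows downward; lengths in m; the calibration is good to about 2 mm. A picture is of the moment at which its call begins. There is no depth.
- job.hand_in(): hands the job in; it is judged then, once.
Trained networks look in the newest picture that a camera, given by its name, has taken for a name from the list of things; names that differ only in an ending like _2 or _b are one class to them, and where a whole thing is asked for, a point or a joint stands for the part that bears it (a point fixed in the world has none). Each returns a list of dicts, best first, with "conf" (0 to 1); they miss things now and then, are a little off and sometimes report something else, mostly with a low value. They report only what shows in the picture. A call takes as long as a camera call.
- cams.spot_in(camera, label): "point" ([x, y, z] in m, in world coordinates, good to about 4 mm: the middle of the surface that is visible of it).
- cams.place_of(camera, label): "point" ([x, y, z] in m, in world coordinates, good to about 4 mm: a listed point, or the origin of a listed thing).
The state is a dict: "clock": time; "joint_positions": joint angles; "qd": joint speeds; "joint_efforts": joint torques, N m; "eef_pos": TCP position; "orientation": TCP orientation; "ft_force": force on the tool from outside, world axes, zero at the start; "wrist_torque": the same for the moment, N m; "gripper_width": finger opening in m; "finger_force": force on a finger pad.
Only numpy, scipy, OpenCV 4.12 (cv2) and the standard library are available. Lean on these libraries where they do the work, as an engineer would, in place of code of your own. Each camera call takes 0.05 s, during which the arm holds its last target. There are 200 camera calls.

## Working session

There is one attempt and no reset: what is moved stays moved. The work goes in short steps, Python scripts to look and compute and a shell command to move; the robot and the scene stay as the last step left them, time stands still between calls to the robot, and variables do not carry over. Pictures are saved under pics/ and viewed, at most 13 in all, crops included, and the job is handed in when it is done.

```bash
ls; mkdir -p pics
python3 - <<'E'
from plant import robot,cams
import cv2
s=robot.observe();print({k:s[k] for k in('clock','eef_pos','orientation','gripper_width','ft_force')})
for c in('top','scene'):
    r=cams.read_camera(c);cv2.imwrite(f'pics/{c}0.png',r['frame'][:,:,::-1])
    print(c,r['xyz'],r['orientation'],r['fx'])
    for l in('press','wheel_centre','slot_mid','axle','load_spot','mark_spot','ram_tip','adapter_mid','long_mid','stout_mid','tray'):
        print(l,[(d['conf'],[round(v,4) for v in d['point']]) for d in cams.place_of(c,l)[:2]])
E
```

```text
pics
{'clock': 0.0, 'eef_pos': array([0.22996687, 0.4714869 , 0.2305167 ]), 'orientation': array([-7.06671468e-01, -3.06068945e+00,  2.49149443e-03]), 'gripper_width': 0.08524969351556964, 'ft_force': array([ 0.38713992, -0.32179839, -0.65978611])}
top [ 0.38780859 -0.06022363  1.01531423] [-2.12539451  2.09718091 -0.18732169] 407.38785327722957
press [(0.66, [0.5203, -0.2114, -0.0019]), (0.37, [0.6784, 0.2074, 0.0021])]
wheel_centre [(0.95, [0.5243, -0.2171, 0.1291]), (0.44, [0.478, 0.2459, 0.0228])]
slot_mid [(0.58, [0.5218, -0.2743, 0.131])]
axle [(0.76, [0.5203, -0.2091, 0.1265]), (0.19, [0.6801, 0.211, -0.0044])]
load_spot [(0.87, [0.5343, -0.0734, 0.0293]), (0.66, [0.5245, -0.2175, 0.129])]
mark_spot [(0.73, [0.5358, -0.0362, 0.027])]
ram_tip [(0.52, [0.5293, -0.0993, 0.0385])]
adapter_mid [(0.45, [0.4793, 0.2447, 0.0257]), (0.32, [0.5337, -0.0987, 0.0377])]
long_mid [(0.58, [0.4655, 0.3148, 0.0471])]
stout_mid [(0.78, [0.4851, 0.1788, 0.0267]), (0.69, [0.6787, 0.2104, -0.0007])]
tray [(0.76, [0.476, 0.248, 0.0004]), (0.72, [0.5341, -0.0986, 0.0393])]
scene [1.25275781 0.15366761 0.70438876] [-1.45391753 -1.99088538  0.91605715] 415.08220186796405
press [(0.58, [0.5282, -0.2151, 0.0012])]
wheel_centre [(0.81, [0.5274, -0.2065, 0.1295])]
slot_mid [(0.9, [0.5219, -0.2685, 0.1297]), (0.66, [0.5236, -0.2154, -0.0])]
axle [(0.59, [0.5209, -0.2135, 0.128]), (0.19, [0.5332, -0.0965, 0.038])]
load_spot [(0.71, [0.5328, -0.0748, 0.031])]
mark_spot [(0.67, [0.5322, -0.0311, 0.0327]), (0.28, [0.4798, 0.2497, 0.0291])]
ram_tip [(0.58, [0.5373, -0.0962, 0.0394])]
adapter_mid [(0.49, [0.4762, 0.2535, 0.0264])]
long_mid [(0.65, [0.4645, 0.3197, 0.0444])]
stout_mid [(0.51, [0.4868, 0.1781, 0.0262])]
tray [(0.81, [0.4728, 0.2479, 0.001]), (0.57, [0.5192, -0.2713, 0.1296])]
```

View pics/top0.png

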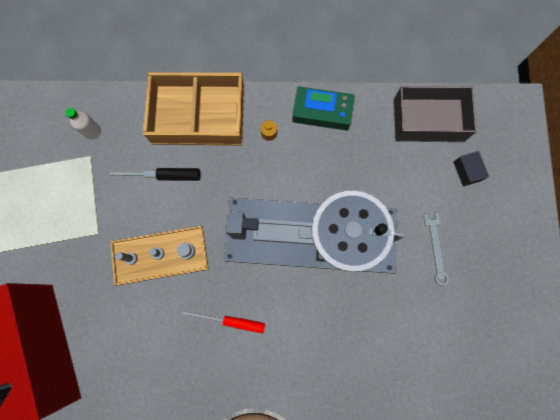

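View pics/scene0.png

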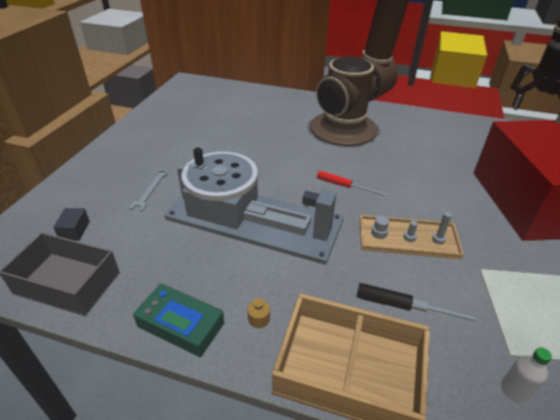

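The top view shows the tray's long, short and stout adapters at (125,257), (157,253) and (186,251). The wheel is at (353,230), its handle at (381,230) and the head at (235,222). The networks' detections match this.

```bash
cat > h.py <<'E'
import numpy as np
from scipy.spatial.transform import Rotation as R
from plant import robot,cams
def go(xyz,yaw=None):
    """print tool-frame delta (mm) to world target; yaw = desired world angle of tool y (deg)"""
    s=robot.observe();r=R.from_rotvec(s['orientation']).as_matrix()
    print('clock',round(s['clock'],2),'tcp',np.round(s['eef_pos'],4),'d tool mm',np.round(1e3*r.T@(np.array(xyz)-s['eef_pos']),1),'tilt',np.round(r.T@[0,0,-1],4))
    a=np.degrees(np.arctan2(r[1,1],r[0,1]))
    if yaw is not None: print('yaw y',round(a,2),'rz rad',round(np.radians((a-yaw+180)%360-180),4))
P={'press':(0,0),'wheel_centre':(0,0),'axle':(0,0),'slot_mid':(0,-.058),'load_spot':(0,.14),'mark_spot':(0,.18),'ram_tip':(0,.115)}
def fit(obs):
    """obs: list of (name, xy). returns origin, yaw"""
    from scipy.optimize import least_squares
    def f(p): 
        c,s=np.cos(p[2]),np.sin(p[2])
        return np.ravel([[p[0]+c*P[n][0]-s*P[n][1]-q[0],p[1]+s*P[n][0]+c*P[n][1]-q[1]] for n,q in obs])
    return least_squares(f,[.52,-.21,0],loss='soft_l1',f_scale=.004).x
E
python3 - <<'E'
from h import *
o=[('press',(.5203,-.2114)),('wheel_centre',(.5243,-.2171)),('slot_mid',(.5218,-.2743)),('axle',(.5203,-.2091)),('load_spot',(.5343,-.0734)),('mark_spot',(.5358,-.0362)),('ram_tip',(.5293,-.0993)),('press',(.5282,-.2151)),('wheel_centre',(.5274,-.2065)),('slot_mid',(.5219,-.2685)),('axle',(.5209,-.2135)),('load_spot',(.5328,-.0748)),('mark_spot',(.5322,-.0311)),('ram_tip',(.5373,-.0962))]
p=fit(o);print(p,np.degrees(p[2]))
go([.478,.249,.2],np.degrees(p[2]))
E
python3 -m jog '[{"dx":-20,"dy":-6},{"dx":-40,"dy":-11},{"dx":-46,"dy":-13,"rz":0.1},{"dx":-46,"dy":-13,"rz":0}]' | tail -5
```

```text
[ 0.52437864 -0.21292511 -0.05971808] -3.4215942240635315
clock 1.2 tcp [0.2302 0.4719 0.2313] d tool mm [-320.5  -91.7   31.3] tilt [ 0. -0.  1.]
yaw y 64.0 rz rad 1.1767$[0]: bad value
```

```bash
python3 -m jog '[{"hand":0.2,"dx":-20,"dy":-6,"dz":0,"rx":0,"ry":0,"rz":0}]'; echo; python3 -m jog '[{"hand":0.2,"dx":-40,"dy":-11}]'
```

```text
clock: 1.3
eef_pos: [0.2447, 0.4585, 0.2311]
orientation: [-0.703, -3.061, -0.0]
ft_force: [0.0, 0.0, -0.0]
gripper_width: 0.0732
finger_force: 0.0
$[0]: bad value
```

```bash
python3 -c "from h import *;go([.478,.249,.2],-3.4)"
```

```text
clock 1.3 tcp [0.2447 0.4585 0.2311] d tool mm [-301.3  -86.8   30.9] tilt [-6.e-04 -0.e+00  1.e+00]
yaw y 64.14 rz rad 1.1788
```

```bash
python3 -m jog '[{"hand":0.2,"dx":-43,"dy":-12.5,"dz":0,"rx":0,"ry":0,"rz":0},{"hand":0.2,"dx":-43,"dy":-12.5,"dz":0,"rx":0,"ry":0,"rz":0},{"hand":0.2,"dx":-43,"dy":-12.5,"dz":0,"rx":0,"ry":0,"rz":0},{"hand":0.2,"dx":-43,"dy":-12.5,"dz":0,"rx":0,"ry":0,"rz":0},{"hand":0.2,"dx":-43,"dy":-12,"dz":0,"rx":0,"ry":0,"rz":0},{"hand":0.2,"dx":-43,"dy":-12,"dz":0,"rx":0,"ry":0,"rz":0},{"hand":0.2,"dx":-43,"dy":-12,"dz":0,"rx":0,"ry":0,"rz":0},{"hand":0.2,"dx":0,"dy":0,"dz":0,"rx":0,"ry":0,"rz":0.147},{"hand":0.2,"dx":0,"dy":0,"dz":0,"rx":0,"ry":0,"rz":0.147},{"hand":0.2,"dx":0,"dy":0,"dz":0,"rx":0,"ry":0,"rz":0.147},{"hand":0.2,"dx":0,"dy":0,"dz":0,"rx":0,"ry":0,"rz":0.147},{"hand":0.2,"dx":0,"dy":0,"dz":0,"rx":0,"ry":0,"rz":0.147},{"hand":0.2,"dx":0,"dy":0,"dz":0,"rx":0,"ry":0,"rz":0.147},{"hand":0.2,"dx":0,"dy":0,"dz":0,"rx":0,"ry":0,"rz":0.147},{"hand":0.2,"dx":0,"dy":0,"dz":0,"rx":0,"ry":0,"rz":0.147},{"hand":0.2,"dx":0,"dy":0,"dz":0,"rx":0,"ry":0,"rz":0}]'
python3 - <<'E'
from h import *
import cv2
r=cams.read_camera('wrist');cv2.imwrite('pics/w1.png',r['frame'][:,:,::-1])
print(r['xyz'],r['orientation'],r['fx'])
for l in('adapter_mid','long_mid','stout_mid'):
    print(l,[(d['conf'],np.round(d['point'],4)) for d in cams.place_of('wrist',l)[:2]])
go([.478,.249,.1],-3.4);print(robot.observe()['joint_positions'])
E
```

```text
clock: 2.9
eef_pos: [0.4783, 0.2484, 0.2313]
orientation: [-2.286, -2.154, 0.0]
ft_force: [-0.2, -0.1, -0.1]
gripper_width: 0.0683
finger_force: 0.0
[0.48204513 0.31725709 0.37432039] [ 2.86289627 -0.08417539 -0.01252779] 322.67452840968537
adapter_mid [(0.77, array([0.4776, 0.2464, 0.0329]))]
long_mid [(0.74, array([0.4795, 0.2495, 0.0338])), (0.6, array([0.4683, 0.3126, 0.0453]))]
stout_mid [(0.59, array([0.4867, 0.1788, 0.0321]))]
clock 3.1 tcp [0.4783 0.2484 0.2313] d tool mm [  0.6  -0.4 131.3] tilt [ 0. -0.  1.]
yaw y -3.25 rz rad 0.0027
[ 4.79021994e-01  1.52495987e-01 -8.62302796e-03  1.40968062e+00
 -2.11894132e-05  2.10648028e+00]
```

View pics/w1.png

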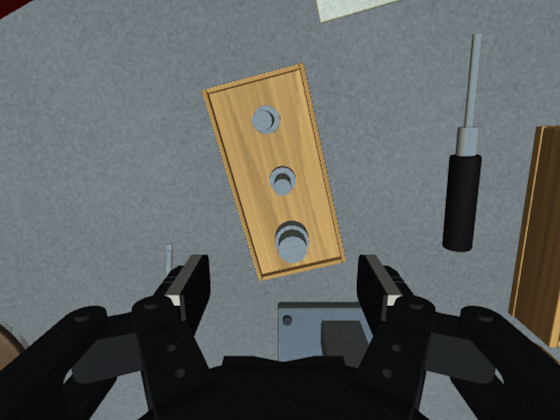

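Short adapter's stem top is at about (284,187) in the wrist view, between the long (265,119) and the stout (291,243); fingers will straddle it crosswise.

```bash
cat >> h.py <<'E'
def pix(r,u,v,z):
    M=R.from_rotvec(r['orientation']).as_matrix();d=M@[(u-r['cx'])/r['fx'],(v-r['cy'])/r['fy'],1]
    return np.array(r['xyz'])+d*(z-r['xyz'][2])/d[2]
E
python3 - <<'E'
from h import *
r=cams.read_camera('wrist');print(pix(r,283,187,.055))
print(pix(r,265,119,.089))
print(pix(r,291,247,.049))
go([.478,.248,.1],-3.4)
E
python3 -m jog '[{"hand":0.2,"dx":0,"dy":0,"dz":20,"rx":0,"ry":0,"rz":0},{"hand":0.2,"dx":0,"dy":0,"dz":40,"rx":0,"ry":0,"rz":0},{"hand":0.2,"dx":0,"dy":0,"dz":40,"rx":0,"ry":0,"rz":0},{"hand":0.2,"dx":0,"dy":0,"dz":30,"rx":0,"ry":0,"rz":0},{"hand":0.2,"dx":0,"dy":0,"dz":0,"rx":0,"ry":0,"rz":0}]'
```

```text
[0.47772389 0.24845745 0.055     ]
[0.46616114 0.31572964 0.089     ]
[0.4825882 0.1802787 0.049    ]
clock 3.15 tcp [0.4783 0.2484 0.2313] d tool mm [ -0.5  -0.3 131.3] tilt [ 0. -0.  1.]
yaw y -3.27 rz rad 0.0022
clock: 3.65
eef_pos: [0.4756, 0.247, 0.0971]
orientation: [-2.283, -2.155, 0.012]
ft_force: [0.4, -0.2, 0.3]
gripper_width: 0.0682
finger_force: 0.0
```

```bash
python3 -m jog '[{"hand":0.2,"dx":0,"dy":0,"dz":20,"rx":0,"ry":0,"rz":0},{"hand":0.2,"dx":0,"dy":0,"dz":25,"rx":0,"ry":0,"rz":0},{"hand":0.2,"dx":0,"dy":0,"dz":15,"rx":0,"ry":0,"rz":0},{"hand":0.2,"dx":0,"dy":0,"dz":10,"rx":0,"ry":0,"rz":0},{"hand":0.2,"dx":0,"dy":0,"dz":0,"rx":0,"ry":0,"rz":0},{"hand":0.2,"dx":0,"dy":0,"dz":0,"rx":0,"ry":0,"rz":0}]'
python3 - <<'E'
from h import *
import cv2
go([.478,.248,.023],-3.4)
r=cams.read_camera('wrist');cv2.imwrite('pics/w2.png',r['frame'][:,:,::-1])
E
```

```text
clock: 4.25
eef_pos: [0.4791, 0.2488, 0.0326]
orientation: [2.285, 2.155, 0.002]
ft_force: [0.1, 0.4, 1.1]
gripper_width: 0.0682
finger_force: 0.0
clock 4.25 tcp [0.4791 0.2488 0.0326] d tool mm [-0.9 -1.   9.6] tilt [-8.0e-04 -1.3e-03  1.0e+00]
yaw y -3.37 rz rad 0.0006
```

View pics/w2.png

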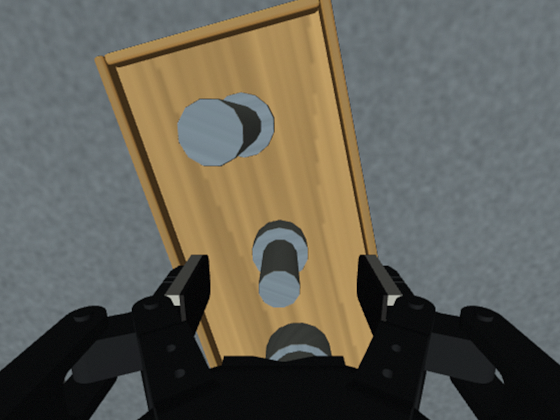

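Short stem's top at (280,289) lies between the pads (columns 207–360); the right adapter, clear of neighbours.

```bash
python3 -c "
from h import *
r=cams.read_camera('wrist');print(pix(r,280,289,.055))"
python3 -m jog '[{"hand":0.2,"dx":0,"dy":0,"dz":5,"rx":0,"ry":0,"rz":0},{"hand":0.2,"dx":0,"dy":0,"dz":4,"rx":0,"ry":0,"rz":0},{"hand":1,"dx":0,"dy":0,"dz":0,"rx":0,"ry":0,"rz":0},{"hand":1,"dx":0,"dy":0,"dz":0,"rx":0,"ry":0,"rz":0},{"hand":1,"dx":0,"dy":0,"dz":0,"rx":0,"ry":0,"rz":0},{"hand":1,"dx":0,"dy":0,"dz":0,"rx":0,"ry":0,"rz":0},{"hand":1,"dx":0,"dy":0,"dz":0,"rx":0,"ry":0,"rz":0},{"hand":1,"dx":0,"dy":0,"dz":0,"rx":0,"ry":0,"rz":0},{"hand":1,"dx":0,"dy":0,"dz":0,"rx":0,"ry":0,"rz":0}]' 40
```

```text
[0.47741888 0.24817504 0.055     ]
clock: 5.25
eef_pos: [0.4784, 0.2485, 0.0224]
orientation: [2.286, 2.155, 0.0]
ft_force: [0.4, 0.1, 0.0]
gripper_width: 0.0165
finger_force: 39.1
```

```bash
python3 -m jog '[{"hand":1,"dx":0,"dy":0,"dz":-10,"rx":0,"ry":0,"rz":0},{"hand":1,"dx":0,"dy":0,"dz":-30,"rx":0,"ry":0,"rz":0},{"hand":1,"dx":0,"dy":0,"dz":-45,"rx":0,"ry":0,"rz":0},{"hand":1,"dx":0,"dy":0,"dz":-45,"rx":0,"ry":0,"rz":0},{"hand":1,"dx":0,"dy":0,"dz":-45,"rx":0,"ry":0,"rz":0},{"hand":1,"dx":0,"dy":0,"dz":0,"rx":0,"ry":0,"rz":0},{"hand":1,"dx":-20,"dy":4.6,"dz":0,"rx":0,"ry":0,"rz":0},{"hand":1,"dx":-40,"dy":9.1,"dz":0,"rx":0,"ry":0,"rz":0},{"hand":1,"dx":-40,"dy":9.1,"dz":0,"rx":0,"ry":0,"rz":0},{"hand":1,"dx":-40,"dy":9.1,"dz":0,"rx":0,"ry":0,"rz":0},{"hand":1,"dx":-40,"dy":9.1,"dz":0,"rx":0,"ry":0,"rz":0},{"hand":1,"dx":-40,"dy":9.1,"dz":0,"rx":0,"ry":0,"rz":0},{"hand":1,"dx":-40,"dy":9.1,"dz":0,"rx":0,"ry":0,"rz":0},{"hand":1,"dx":-40,"dy":9.1,"dz":0,"rx":0,"ry":0,"rz":0},{"hand":1,"dx":-18,"dy":4.3,"dz":0,"rx":0,"ry":0,"rz":0},{"hand":1,"dx":0,"dy":0,"dz":0,"rx":0,"ry":0,"rz":0},{"hand":1,"dx":0,"dy":0,"dz":0,"rx":0,"ry":0,"rz":0}]'
python3 - <<'E'
from h import *
import cv2
go([.5327,-.0732,.1],-3.4)
r=cams.read_camera('wrist');cv2.imwrite('pics/w3.png',r['frame'][:,:,::-1])
for l in('load_spot','mark_spot','ram_tip','wheel_centre','slot_mid','axle'):
    print(l,[(d['conf'],np.round(d['point'],4)) for d in cams.place_of('wrist',l)[:2]])
r=cams.read_camera('top');cv2.imwrite('pics/t3.png',cv2.resize(r['frame'][180:290,210:420,::-1],None,fx=3.5,fy=3.5))
E
```

```text
clock: 6.95
eef_pos: [0.5316, -0.0734, 0.1969]
orientation: [-2.286, -2.153, 0.001]
ft_force: [0.0, 0.4, -0.5]
gripper_width: 0.0163
finger_force: 39.3
clock 6.95 tcp [ 0.5316 -0.0734  0.1969] d tool mm [ 0.2  1.2 96.9] tilt [-4.0e-04  1.1e-03  1.0e+00]
yaw y -3.44 rz rad -0.0007
load_spot [(0.79, array([ 0.5361, -0.075 ,  0.0282]))]
mark_spot [(0.93, array([ 0.5349, -0.0306,  0.0307]))]
ram_tip [(0.55, array([ 0.5324, -0.0964,  0.037 ]))]
wheel_centre []
slot_mid []
axle []
```

View pics/w3.png

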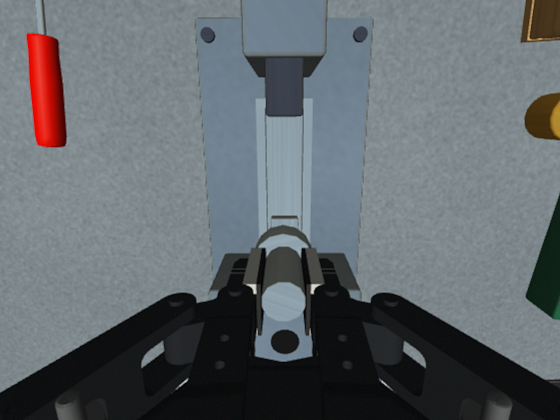

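The wrist view shows the guideway (columns 257–312), the ram's front edge at about (285,217), and the held adapter at (285,300), lined up with the channel.

Run:
```python
from h import *
import cv2
r=cams.read_camera('wrist');g=cv2.cvtColor(r['frame'],cv2.COLOR_RGB2GRAY)
for v in (135,150,165,180,195): print(v,list(g[v,250:320:1]))
print('col285',[(v,int(g[v,278]),int(g[v,291])) for v in range(195,230)])
print(pix(r,284.3,150,.042),pix(r,284.5,195,.042),pix(r,285,217,.044))
```

```text
135 [np.uint8(127), np.uint8(127), np.uint8(127), np.uint8(125), np.uint8(127), np.uint8(133), np.uint8(148), np.uint8(156), np.uint8(155), np.uint8(155), np.uint8(154), np.uint8(155), np.uint8(155), np.uint8(158), np.uint8(135), np.uint8(109), np.uint8(141), np.uint8(156), np.uint8(155), np.uint8(158), np.uint8(156), np.uint8(153), np.uint8(151), np.uint8(157), np.uint8(157), np.uint8(155), np.uint8(154), np.uint8(155), np.uint8(157), np.uint8(157), np.uint8(153), np.uint8(151), np.uint8(155), np.uint8(156), np.uint8(155), np.uint8(154), np.uint8(154), np.uint8(157), np.uint8(157), np.uint8(156), np.uint8(155), np.uint8(157), np.uint8(153), np.uint8(155), np.uint8(156), np.uint8(152), np.uint8(152), np.uint8(156), np.uint8(154), np.uint8(155), np.uint8(154), np.uint8(124), np.uint8(109), np.uint8(160), np.uint8(156), np.uint8(156), np.uint8(155), np.uint8(155), np.uint8(155), np.uint8(155), np.uint8(156), np.uint8(147), np.uint8(130), np.uint8(131), np.uint8(131), np.uint8(131), np.uint8(130), np.uint8(129), np.uint8(130), np.uint8(130)]
150 [np.uint8(125), np.uint8(125), np.uint8(1
[... 4172 characters left out ...]
)]
col285 [(195, 159, 154), (196, 159, 155), (197, 159, 156), (198, 159, 154), (199, 160, 155), (200, 159, 155), (201, 159, 156), (202, 159, 156), (203, 160, 156), (204, 159, 156), (205, 158, 155), (206, 159, 156), (207, 158, 157), (208, 159, 156), (209, 158, 157), (210, 159, 156), (211, 159, 155), (212, 158, 157), (213, 159, 156), (214, 162, 159), (215, 138, 138), (216, 87, 86), (217, 58, 64), (218, 57, 59), (219, 128, 139), (220, 160, 175), (221, 152, 164), (222, 152, 163), (223, 152, 163), (224, 154, 164), (225, 129, 167), (226, 82, 133), (227, 62, 75), (228, 64, 64), (229, 67, 66)]
[ 0.5348976 -0.0336755  0.042    ] [ 0.5327047 -0.0759397  0.042    ] [ 0.53198249 -0.09722627  0.044     ]
```

```bash
python3 -m jog '[{"hand":1,"dx":0,"dy":0.8,"dz":20,"rx":0,"ry":0,"rz":0},{"hand":1,"dx":0,"dy":0,"dz":35,"rx":0,"ry":0,"rz":0},{"hand":1,"dx":0,"dy":0,"dz":35,"rx":0,"ry":0,"rz":0},{"hand":1,"dx":0,"dy":0,"dz":25,"rx":0,"ry":0,"rz":0},{"hand":1,"dx":0,"dy":0,"dz":12,"rx":0,"ry":0,"rz":0},{"hand":1,"dx":0,"dy":0,"dz":5,"rx":0,"ry":0,"rz":0},{"hand":1,"dx":0,"dy":0,"dz":4,"rx":0,"ry":0,"rz":0},{"hand":1,"dx":0,"dy":0,"dz":3,"rx":0,"ry":0,"rz":0},{"hand":1,"dx":0,"dy":0,"dz":3,"rx":0,"ry":0,"rz":0},{"hand":1,"dx":0,"dy":0,"dz":0,"rx":0,"ry":0,"rz":0},{"hand":1,"dx":0,"dy":0,"dz":0,"rx":0,"ry":0,"rz":0}]'
python3 - <<'E'
from h import *
import cv2
go([.5323,-.0735,.0475],-3.4)
r=cams.read_camera('wrist');cv2.imwrite('pics/w4.png',r['frame'][:,:,::-1])
E
```

```text
clock: 8.5
eef_pos: [0.5331, -0.0734, 0.0557]
orientation: [2.286, 2.155, 0.001]
ft_force: [-0.4, -0.3, -0.5]
gripper_width: 0.0169
finger_force: 39.3
clock 8.5 tcp [ 0.5331 -0.0734  0.0557] d tool mm [-0.2 -0.8  8.2] tilt [ 1.e-04 -7.e-04  1.e+00]
yaw y -3.38 rz rad 0.0003
```

View pics/w4.png

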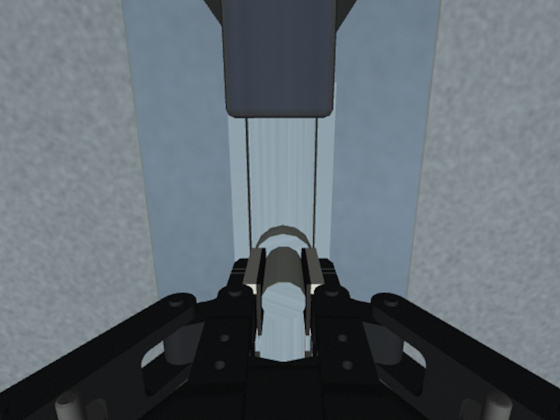

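Foot (columns 256–311) sits between the channel's inner edges (250–314), about 0.7 mm right of centre; lowering with that correction.

```bash
python3 -m jog '[{"hand":1,"dx":0,"dy":-0.7,"dz":3,"rx":0,"ry":0,"rz":0},{"hand":1,"dx":0,"dy":0,"dz":3,"rx":0,"ry":0,"rz":0},{"hand":1,"dx":0,"dy":0,"dz":1,"rx":0,"ry":0,"rz":0},{"hand":1,"dx":0,"dy":0,"dz":0.5,"rx":0,"ry":0,"rz":0},{"hand":1,"dx":0,"dy":0,"dz":0,"rx":0,"ry":0,"rz":0},{"hand":1,"dx":0,"dy":0,"dz":0,"rx":0,"ry":0,"rz":0}]'
```

```text
clock: 9.15
eef_pos: [0.5322, -0.0733, 0.0478]
orientation: [2.286, 2.155, 0.0]
ft_force: [0.3, 0.4, -0.7]
gripper_width: 0.0168
finger_force: 39.3
```

```bash
python3 -m jog '[{"hand":1,"dx":0,"dy":0,"dz":0.6,"rx":0,"ry":0,"rz":0},{"hand":1,"dx":0,"dy":0,"dz":0,"rx":0,"ry":0,"rz":0},{"hand":0.75,"dx":0,"dy":0,"dz":0,"rx":0,"ry":0,"rz":0},{"hand":0.6,"dx":0,"dy":0,"dz":0,"rx":0,"ry":0,"rz":0},{"hand":0.45,"dx":0,"dy":0,"dz":0,"rx":0,"ry":0,"rz":0},{"hand":0.35,"dx":0,"dy":0,"dz":0,"rx":0,"ry":0,"rz":0},{"hand":0.35,"dx":0,"dy":0,"dz":-3,"rx":0,"ry":0,"rz":0},{"hand":0.35,"dx":0,"dy":0,"dz":-10,"rx":0,"ry":0,"rz":0},{"hand":0.35,"dx":0,"dy":0,"dz":-30,"rx":0,"ry":0,"rz":0},{"hand":0.35,"dx":0,"dy":0,"dz":-45,"rx":0,"ry":0,"rz":0},{"hand":0.35,"dx":0,"dy":0,"dz":-45,"rx":0,"ry":0,"rz":0},{"hand":0.35,"dx":0,"dy":0,"dz":-45,"rx":0,"ry":0,"rz":0},{"hand":0.35,"dx":0,"dy":0,"dz":0,"rx":0,"ry":0,"rz":0}]'
python3 - <<'E'
from h import *
import cv2
r=cams.read_camera('wrist');a=r['frame'][:,:,::-1]
r2=cams.read_camera('top')
c=cv2.resize(r2['frame'][180:290,210:420,::-1],None,fx=2.66,fy=2.66)
print(a.shape,c.shape)
i=np.zeros((420+c.shape[0]-150,560,3),np.uint8);i[:270]=a[150:420];i[270:270+c.shape[0],:c.shape[1]]=c[:, :560]
cv2.imwrite('pics/w5.png',i[:600])
for l in('adapter_mid','load_spot','ram_tip'):
    print(l,[(d['conf'],np.round(d['point'],4)) for d in cams.place_of('wrist',l)[:2]])
# wheel circle in top image
g=cv2.cvtColor(r2['frame'],cv2.COLOR_RGB2GRAY)
h=cv2.HoughCircles(cv2.medianBlur(g,3),cv2.HOUGH_GRADIENT,1,200,param1=100,param2=20,minRadius=34,maxRadius=46);print(h)
if h is not None: print(pix(r2,h[0,0,0],h[0,0,1],.128))
go([.5244,-.2129,.142],-3.4)
E
```

```text
clock: 10.45
eef_pos: [0.5347, -0.0736, 0.233]
orientation: [2.279, 2.149, 0.011]
ft_force: [1.0, -0.1, -0.8]
gripper_width: 0.0556
finger_force: 0.0
(420, 560, 3) (293, 559, 3)
adapter_mid [(0.75, array([ 0.529 , -0.0758,  0.0594]))]
load_spot [(0.86, array([ 0.5349, -0.0719,  0.0262]))]
ram_tip [(0.74, array([ 0.5334, -0.0985,  0.0382]))]
[[[352.5 227.5  37.3]]]
[ 0.53058073 -0.21187967  0.128     ]
clock 10.7 tcp [ 0.5314 -0.0732  0.224 ] d tool mm [-139.9    1.4   81.9] tilt [-2.0e-04  2.3e-03  1.0e+00]
yaw y -3.38 rz rad 0.0003
```

View pics/w5.png

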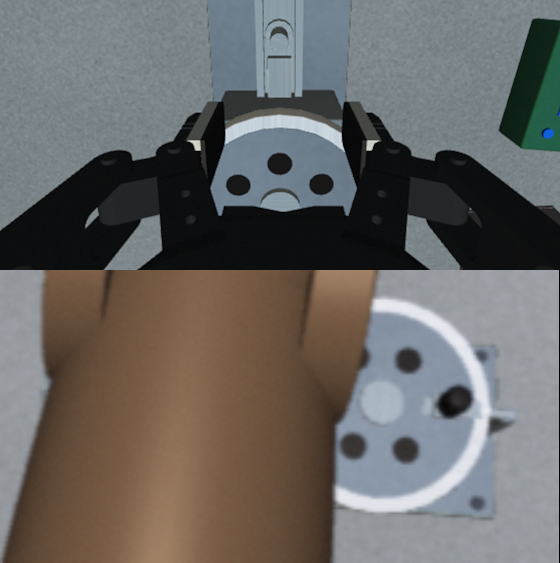

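The adapter stands upright in the channel just ahead of the ram (280,40), and the wheel is still on its mark with the handle at the pointer. Next I fit the rim and go to the handle.

```bash
cat >> h.py <<'E'
def ell(img,u0,v0,half,z,r,thr=190):
    """outer ellipse of bright rim -> world centre"""
    import cv2
    g=cv2.cvtColor(img,cv2.COLOR_BGR2GRAY);m=np.zeros_like(g);a,b=int(u0-half),int(v0-half)
    m[b:b+2*half,a:a+2*half]=(g[b:b+2*half,a:a+2*half]>thr)*255
    cs,_=cv2.findContours(m,cv2.RETR_EXTERNAL,cv2.CHAIN_APPROX_NONE)
    c=max(cs,key=cv2.contourArea);e=cv2.fitEllipse(cv2.convexHull(c));print(e,len(c));return pix(r,*e[0],z)
E
python3 - <<'E'
from h import *
import cv2
t=cams.read_camera('top');s=cams.read_camera('scene')
print(ell(cv2.imread('pics/top0.png'),353,230,50,.128,t))
print(ell(cv2.imread('pics/scene0.png'),220,175,48,.128,s))
print('hub top',pix(t,353.6,229.6,.134),'handle',pix(t,381.4,229.2,.18))
E
```

```text
((352.6705017089844, 230.3170928955078), (78.66961669921875, 81.3331298828125), 127.14374542236328) 225
[ 0.52432831 -0.21211972  0.128     ]Traceback (most recent call last):
  File "<stdin>", line 5, in <module>
  File "h.py", line 27, in ell
    c=max(cs,key=cv2.contourArea);e=cv2.fitEllipse(cv2.convexHull(c));print(e,len(c));return pix(r,*e[0],z)
                                    ~~~~~~~~~~~~~~^^^^^^^^^^^^^^^^^^^
cv2.error: OpenCV(4.12.0) /io/opencv/modules/imgproc/src/shapedescr.cpp:361: error: (-201:Incorrect size of input array) There should be at least 5 points to fit the ellipse in function 'fitEllipseNoDirect'
```

```bash
python3 -m jog '[{"hand":0.35,"dx":-18,"dy":0.3,"dz":0,"rx":0,"ry":0,"rz":0},{"hand":0.35,"dx":-40,"dy":0.3,"dz":0,"rx":0,"ry":0,"rz":0},{"hand":0.35,"dx":-40,"dy":0.3,"dz":0,"rx":0,"ry":0,"rz":0},{"hand":0.35,"dx":-40,"dy":0.3,"dz":0,"rx":0,"ry":0,"rz":0},{"hand":0.35,"dx":-40,"dy":0.1,"dz":0,"rx":0,"ry":0,"rz":0},{"hand":0.35,"dx":-20,"dy":0,"dz":0,"rx":0,"ry":0,"rz":0},{"hand":0.35,"dx":0,"dy":0,"dz":0,"rx":0,"ry":0,"rz":0},{"hand":0.35,"dx":0,"dy":0,"dz":0,"rx":0,"ry":0,"rz":0}]'
python3 - <<'E'
from h import *
import cv2
r=cams.read_camera('wrist');cv2.imwrite('pics/w6.png',r['frame'][:,:,::-1])
print(r['xyz'],r['orientation'],r['cx'],r['cy'])
for l in('axle','wheel_centre','slot_mid','flywheel'):
    print(l,[(d['conf'],np.round(d['point'],4)) for d in cams.place_of('wrist',l)[:2]])
t=cams.read_camera('top')
print('hub top',pix(t,353.6,229.6,.134),'handle',pix(t,381.4,229.2,.18))
go([.5209,-.2708,.142],-3.4)
E
```

```text
clock: 11.6
eef_pos: [0.5213, -0.2709, 0.2242]
orientation: [-2.286, -2.152, 0.001]
ft_force: [0.2, 0.1, 0.5]
gripper_width: 0.0551
finger_force: 0.0
[ 0.52529235 -0.20232245  0.36726045] [ 2.86414539 -0.08470537 -0.01508997] 283.0928387372328 207.9829519911233
axle [(0.71, array([ 0.5234, -0.2138,  0.1278]))]
wheel_centre [(0.58, array([ 0.5229, -0.2179,  0.1299]))]
slot_mid [(0.6, array([ 0.522 , -0.2732,  0.1264]))]Traceback (most recent call last):
  File "<stdin>", line 6, in <module>
ValueError: it knows: adapter_mid, axle, driver, load_spot, long_mid, mark_spot, press, ram_tip, slot_mid, spanner, stout_mid, tray, wheel_centre
```

View pics/w6.png

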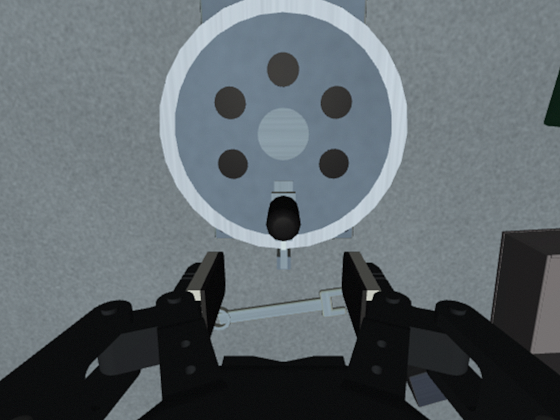

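The wheel fills the wrist view: rim from column 160 to 407, hub centre (283,134), handle top about (284,224), index pointer (284,255) in line with the handle. Measuring the centre and handle radius from these.

Run:
```python
from h import *
import cv2
r=cams.read_camera('wrist');im=r['frame'];g=cv2.cvtColor(im,cv2.COLOR_RGB2GRAY)
# radial edge search of hub & rim inner (white/grey) edges
def ring(c,r0,r1,sign,angs):
    pts=[]
    for a in angs:
        q=np.arange(r0,r1,.25);u=c[0]+q*np.cos(a);v=c[1]+q*np.sin(a)
        p=cv2.remap(cv2.GaussianBlur(g,(0,0),1).astype(np.float32),u.astype(np.float32)[None],v.astype(np.float32)[None],1)[0]
        k=np.argmax(sign*np.gradient(p));pts.append((u[k],v[k]))
    pts=np.array(pts,np.float32);e=cv2.fitEllipse(pts);return e
A=np.radians(np.r_[-50:50:3,130:230:3])
e=ring((283.5,122),95,118,1,A);print('rim inner',e,pix(r,*e[0],.128))
e=ring((283.5,122),112,135,-1,np.radians(np.r_[-40:45:3,135:220:3]));print('rim outer',e,pix(r,*e[0],.128))
e=ring((283,134),18,34,-1,np.radians(np.r_[-180:50:4,130:180:4]));print('hub',e,pix(r,*e[0],.134))
m=(g<45).astype(np.uint8)*255;m[:190]=0;m[245:]=0;m[:,:262]=0;m[:,306:]=0
c=max(cv2.findContours(m,0,1)[0],key=cv2.contourArea);x,y,w,h=cv2.boundingRect(c);print(x,y,w,h)
for v in range(y,y+h,3): 
    q=np.where(m[v])[0];print(v,q.min(),q.max(),end='; ')
print('\nbottom edge top-face',pix(r,x+w/2,y+h,.180),'upper edge base',pix(r,x+w/2,y,.136))
go([.5209,-.2708,.142],-3.4)
```

```text
rim inner ((282.05584716796875, 124.99301147460938), (215.51589965820312, 221.38470458984375), 178.8835906982422) [ 0.5242306  -0.20718628  0.128     ]
rim outer ((282.1130676269531, 121.68659210205078), (246.38621520996094, 254.5153350830078), 179.447265625) [ 0.52440494 -0.20488831  0.128     ]
hub ((282.08184814453125, 135.07427978515625), (50.664791107177734, 51.768802642822266), 4.185703277587891) [ 0.52387993 -0.21394975  0.134     ]
266 197 33 45
197 281 283; 200 274 291; 203 270 294; 206 269 295; 209 269 296; 212 268 297; 215 267 297; 218 267 297; 221 266 298; 224 266 298; 227 266 298; 230 267 297; 233 268 296; 236 271 293; 239 274 290; 
bottom edge top-face [ 0.52068143 -0.27664695  0.18      ] upper edge base [ 0.52161145 -0.25861667  0.136     ]
clock 11.85 tcp [ 0.5219 -0.27    0.2253] d tool mm [-0.9 -1.  83.3] tilt [-1.e-04 -0.e+00  1.e+00]
yaw y -3.29 rz rad 0.0019
```

```bash
python3 -m jog '[{"hand":0.35,"dx":1.5,"dy":-0.4,"dz":15,"rx":0,"ry":0,"rz":0},{"hand":0.35,"dx":1.5,"dy":0,"dz":25,"rx":0,"ry":0,"rz":0},{"hand":0.35,"dx":0,"dy":0,"dz":22,"rx":0,"ry":0,"rz":0},{"hand":0.35,"dx":0,"dy":0,"dz":12,"rx":0,"ry":0,"rz":0},{"hand":0.35,"dx":0,"dy":0,"dz":4,"rx":0,"ry":0,"rz":0},{"hand":0.35,"dx":0,"dy":0,"dz":0,"rx":0,"ry":0,"rz":0},{"hand":0.35,"dx":0,"dy":0,"dz":0,"rx":0,"ry":0,"rz":0}]'
python3 - <<'E'
from h import *
import cv2
r=cams.read_camera('wrist');cv2.imwrite('pics/w7.png',r['frame'][:,:,::-1])
go([.5209,-.2670,.146],-3.4)
E
```

```text
clock: 12.55
eef_pos: [0.5221, -0.2682, 0.1483]
orientation: [2.285, 2.154, 0.001]
ft_force: [0.8, -0.1, -0.8]
gripper_width: 0.0555
finger_force: 0.0
clock 12.6 tcp [ 0.5222 -0.2683  0.1484] d tool mm [ 1.2 -1.3  2.4] tilt [ 8.0e-04 -1.7e-03  1.0e+00]
yaw y -3.37 rz rad 0.0004
```

View pics/w7.png

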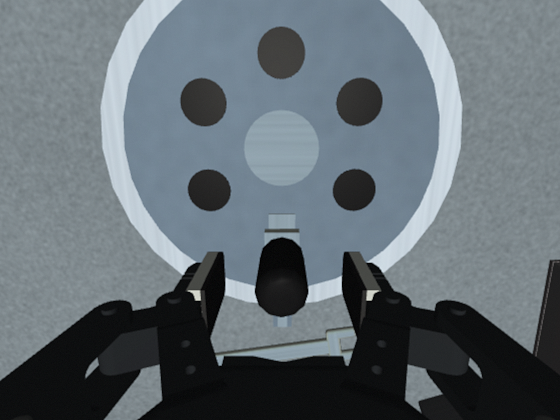

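Handle top centre at (282,291), midway between the pads (223 and 343); hub at (282,148).

Run:
```python
from h import *
import cv2
r=cams.read_camera('wrist');g=cv2.cvtColor(r['frame'],cv2.COLOR_RGB2GRAY)
print('top centre',pix(r,282,291,.18), 'bottom edge',pix(r,282,317,.18),'L/R',pix(r,256,291,.18),pix(r,308,291,.18),'hub',pix(r,281.7,148,.134),'hub lo/hi',pix(r,281.7,110.5,.134),pix(r,281.7,185.5,.134), 'pointer dir',pix(r,281.7,322,.114),'holetop',pix(r,281.3,53,.128))
p=[]
for i in range(12): s=robot.observe();p.append(s['eef_pos']);
print(np.mean(p,0),np.std(p,0))
q=cv2.imread('pics/w4.png',0);print(list(map(int,q[270:330:2,284])));print(list(map(int,g[230:330:4,282])))
```

```text
top centre [ 0.52150383 -0.26449105  0.18      ] bottom edge [ 0.52081606 -0.27607307  0.18      ] L/R [ 0.51144362 -0.26389574  0.18      ] [ 0.53156628 -0.2650865   0.18      ] hub [ 0.52425334 -0.21418194  0.134     ] hub lo/hi [ 0.52528317 -0.1969143   0.134     ] [ 0.52315646 -0.23257401  0.134     ] pointer dir [ 0.51757489 -0.3251835   0.114     ] holetop [ 0.52660411 -0.17135934  0.128     ]
[ 0.52210709 -0.26828844  0.14836232] [1.11022302e-16 5.55111512e-17 0.00000000e+00]
[66, 67, 66, 66, 66, 64, 122, 157, 152, 153, 154, 153, 154, 158, 160, 158, 159, 155, 151, 158, 155, 155, 153, 153, 157, 157, 157, 157, 156, 158]
[64, 158, 1, 6, 7, 9, 11, 8, 11, 9, 16, 18, 32, 34, 30, 28, 28, 25, 24, 24, 23, 21, 159, 157, 152]
```

```bash
python3 -m jog '[{"hand":0.35,"dx":3,"dy":-0.7,"dz":0,"rx":0,"ry":0,"rz":0},{"hand":0.35,"dx":0,"dy":0,"dz":4,"rx":0,"ry":0,"rz":0},{"hand":0.55,"dx":0,"dy":0,"dz":0,"rx":0,"ry":0,"rz":0},{"hand":0.65,"dx":0,"dy":0,"dz":0,"rx":0,"ry":0,"rz":0},{"hand":0.7,"dx":0,"dy":0,"dz":0,"rx":0,"ry":0,"rz":0},{"hand":0.72,"dx":0,"dy":0,"dz":0,"rx":0,"ry":0,"rz":0},{"hand":0.75,"dx":0,"dy":0,"dz":0,"rx":0,"ry":0,"rz":0},{"hand":0.8,"dx":0,"dy":0,"dz":0,"rx":0,"ry":0,"rz":0},{"hand":1,"dx":0,"dy":0,"dz":0,"rx":0,"ry":0,"rz":0},{"hand":1,"dx":0,"dy":0,"dz":0,"rx":0,"ry":0,"rz":0},{"hand":1,"dx":0,"dy":0,"dz":0,"rx":0,"ry":0,"rz":0}]' 20
python3 - <<'E'
from h import *
p=[];f=[]
for i in range(4):
    cams.read_camera('wrist');s=robot.observe();p.append(s['eef_pos']);f.append(s['ft_force'])
print(np.mean(p,0),np.std(p,0),np.mean(f,0),np.std(f,0))
go([.5209,-.2670,.146],-3.4)
E
```

```text
clock: 13.75
eef_pos: [0.5212, -0.265, 0.1433]
orientation: [2.286, 2.155, 0.0]
ft_force: [1.8, -0.1, 0.4]
gripper_width: 0.021
finger_force: 20.5
[ 0.52113642 -0.26501466  0.14330455] [1.88654936e-05 1.85436196e-05 2.10000388e-05] [ 0.61599484 -0.0759563   1.34986228] [0.24656226 0.28956755 0.44214961]
clock 13.95 tcp [ 0.5211 -0.265   0.1433] d tool mm [-2.  -0.1 -2.7] tilt [ 0.e+00 -2.e-04  1.e+00]
yaw y -3.38 rz rad 0.0004
```

```bash
cat >> h.py <<'E'
T0=np.array([.52114,-.26501]);YAW=np.radians(-3.38)
def tool(xy): # world xy rel. T0 -> tool X,Y mm
    d=(np.array(xy)-T0)*1e3;c,s=np.cos(YAW),np.sin(YAW)
    return np.array([-s*d[0]+c*d[1], c*d[0]+s*d[1]])
def state(r,et=0.,n=0):
    """centre at tool (r,et) from start; report angle, radial error, radial/tangential force on tool"""
    P=[];F=[]
    for i in range(n+1):
        if i: cams.read_camera('top')
        s=robot.observe();P.append(s['eef_pos'][:2]);F.append(s['ft_force'])
    p=tool(np.mean(P,0));f=np.mean(F,0);c,s=np.cos(YAW),np.sin(YAW);f2=np.array([-s*f[0]+c*f[1],c*f[0]+s*f[1]])
    v=p-[r,et];th=np.arctan2(-v[1],-v[0])%(2*np.pi);u=v/np.hypot(*v);t=np.array([np.sin(th),-np.cos(th)])
    S=robot.observe();print('t',round(S['clock'],2),'XY',p.round(2),'th',round(th,4),'rho',round(np.hypot(*v),2),'Fr(out+)',round(f2@u,2),'Ft',round(f2@t,2),'Fxy',f2.round(2),'Fz',round(f[2],1),'w',round(S['gripper_width'],4))
    return th
def gen(p,r,et,dths,th0):
    """rows from cmd pos p (tool XY mm), angles th0+cum(dths) about centre (r,et)"""
    p=np.array(p,float);th=th0
    for d in dths:
        th+=d;q=np.array([r-r0(r,et)*np.cos(th),et-r0(r,et)*np.sin(th)]);m=np.round(q-p,1 if 0 else 2);p+=m
        print('dx %.2f dy %.2f'%tuple(m),end=' | ')
    print('\nend',p.round(2),'th',round(th,4))
def r0(r,et): return np.hypot(r,et)
E
python3 -c "
from h import *
gen([0,0],50.5,0,[.004,.01,.018,.026,.034,.04,.04,.04,.04,.04],0)"
```

```text
dx 0.00 dy -0.20 | dx 0.00 dy -0.51 | dx 0.03 dy -0.91 | dx 0.05 dy -1.31 | dx 0.13 dy -1.71 | dx 0.23 dy -2.01 | dx 0.31 dy -1.99 | dx 0.38 dy -1.99 | dx 0.47 dy -1.96 | dx 0.54 dy -1.95 | 
end [  2.14 -14.54] th 0.292
```

```bash
python3 -m jog '[{"hand":1,"dx":0,"dy":-0.2,"dz":0,"rx":0,"ry":0,"rz":0},{"hand":1,"dx":0,"dy":-0.5,"dz":0,"rx":0,"ry":0,"rz":0},{"hand":1,"dx":0,"dy":-0.9,"dz":0,"rx":0,"ry":0,"rz":0},{"hand":1,"dx":0.05,"dy":-1.3,"dz":0,"rx":0,"ry":0,"rz":0},{"hand":1,"dx":0.15,"dy":-1.7,"dz":0,"rx":0,"ry":0,"rz":0},{"hand":1,"dx":0.25,"dy":-2,"dz":0,"rx":0,"ry":0,"rz":0},{"hand":1,"dx":0.3,"dy":-2,"dz":0,"rx":0,"ry":0,"rz":0},{"hand":1,"dx":0.4,"dy":-2,"dz":0,"rx":0,"ry":0,"rz":0},{"hand":1,"dx":0.45,"dy":-2,"dz":0,"rx":0,"ry":0,"rz":0},{"hand":1,"dx":0.55,"dy":-1.95,"dz":0,"rx":0,"ry":0,"rz":0}]'
python3 - <<'E'
from h import *
state(50.5)
state(50.5,0,4)
E
```

```text
clock: 14.95
eef_pos: [0.5065, -0.262, 0.1433]
orientation: [2.286, 2.155, -0.0]
ft_force: [3.0, -0.6, 0.3]
gripper_width: 0.0213
finger_force: 20.6
t 14.95 XY [  2.1  -14.83] th 0.2974 rho 50.62 Fr(out+) -0.46 Ft -3.04 Fxy [-0.45  3.04] Fz 0.3 w 0.0213
t 15.15 XY [  2.18 -15.05] th 0.302 rho 50.61 Fr(out+) 0.12 Ft -1.71 Fxy [-0.62  1.6 ] Fz 1.5 w 0.0214
```

```bash
python3 -c "
from h import *
gen([2.18,-15.05],50.5,0,[.015,.03]+[.04]*10,.302)"
```

```text
dx 0.34 dy -0.69 | dx 0.49 dy -1.43 | dx 0.72 dy -1.89 | dx 0.80 dy -1.85 | dx 0.88 dy -1.83 | dx 0.94 dy -1.78 | dx 1.02 dy -1.75 | dx 1.08 dy -1.70 | dx 1.16 dy -1.66 | dx 1.21 dy -1.61 | dx 1.28 dy -1.56 | dx 1.35 dy -1.51 | 
end [ 13.45 -34.31] th 0.747
```

```bash
python3 -m jog '[{"hand":1,"dx":0.3,"dy":-0.7,"dz":0,"rx":0,"ry":0,"rz":0},{"hand":1,"dx":0.5,"dy":-1.4,"dz":0,"rx":0,"ry":0,"rz":0},{"hand":1,"dx":0.7,"dy":-1.9,"dz":0,"rx":0,"ry":0,"rz":0},{"hand":1,"dx":0.8,"dy":-1.85,"dz":0,"rx":0,"ry":0,"rz":0},{"hand":1,"dx":0.9,"dy":-1.85,"dz":0,"rx":0,"ry":0,"rz":0},{"hand":1,"dx":0.95,"dy":-1.8,"dz":0,"rx":0,"ry":0,"rz":0},{"hand":1,"dx":1,"dy":-1.75,"dz":0,"rx":0,"ry":0,"rz":0},{"hand":1,"dx":1.1,"dy":-1.7,"dz":0,"rx":0,"ry":0,"rz":0},{"hand":1,"dx":1.15,"dy":-1.65,"dz":0,"rx":0,"ry":0,"rz":0},{"hand":1,"dx":1.2,"dy":-1.6,"dz":0,"rx":0,"ry":0,"rz":0},{"hand":1,"dx":1.3,"dy":-1.55,"dz":0,"rx":0,"ry":0,"rz":0},{"hand":1,"dx":1.35,"dy":-1.5,"dz":0,"rx":0,"ry":0,"rz":0}]' | grep -E 'clock|force'
python3 - <<'E'
from h import *
state(50.5)
state(50.5,0,4)
E
```

```text
clock: 16.35
ft_force: [-0.5, -4.6, 3.4]
finger_force: 20.6
t 16.35 XY [ 13.29 -34.27] th 0.7442 rho 50.59 Fr(out+) 3.56 Ft -2.99 Fxy [-4.64 -0.21] Fz 3.4 w 0.0212
t 16.55 XY [ 13.47 -34.43] th 0.749 rho 50.57 Fr(out+) 3.8 Ft -2.17 Fxy [-4.26 -1.  ] Fz 3.5 w 0.0219
```

```bash
cat >> h.py <<'E'
def cfit(data,K=7.,prior=(50.5,0),sp=(3,.7)):
    """data: (X,Y,Fr). centre c, radius R: |p-c|=R-Fr/K"""
    from scipy.optimize import least_squares
    D=np.array(data)
    def f(q):
        c=q[:2];return np.r_[(np.hypot(D[:,0]-c[0],D[:,1]-c[1])-q[2]+D[:,2]/K)/.08,(c[0]-prior[0])/sp[0],(c[1]-prior[1])/sp[1]]
    q=least_squares(f,[*prior,prior[0]]).x;print('centre',q.round(2),'res',f(q).round(1));return q
def gen2(p,c,Rr,dths,lag=0.):
    p=np.array(p,float);v=p-c[:2];th=np.arctan2(-v[1],-v[0]);rho=np.hypot(*v);n=len(dths)
    for i,d in enumerate(dths):
        th+=d;w=min(1,(i+1)/6);q=np.array(c[:2])-(rho+(Rr-rho)*w)*np.array([np.cos(th),np.sin(th)]);m=np.round((q-p)*20)/20;p+=m
        print('%.2f,%.2f'%tuple(m),end=' | ')
    print('\nend',p.round(2),'th',round(th%(2*np.pi),4))
E
cat > d.py <<'E'
from h import *
D=[(0,0,0),(2.18,-15.05,.0),(13.47,-34.43,3.8)]
E
python3 -c "
from d import *
q=cfit(D);gen2(D[-1][:2],q,q[2],[.015,.03]+[.04]*10)"
```

```text
centre [52.49 -0.13 52.48] res [ 0.  -0.1  0.1  0.7 -0.2]
0.45,-0.65 | 1.00,-1.20 | 1.40,-1.55 | 1.50,-1.45 | 1.55,-1.45 | 1.60,-1.35 | 1.70,-1.25 | 1.75,-1.15 | 1.80,-1.10 | 1.80,-1.00 | 1.90,-0.95 | 1.90,-0.85 | 
end [ 31.82 -48.38] th 1.1661
```

```bash
python3 -m jog '[{"hand":1,"dx":0.45,"dy":-0.65,"dz":0,"rx":0,"ry":0,"rz":0},{"hand":1,"dx":1,"dy":-1.2,"dz":0,"rx":0,"ry":0,"rz":0},{"hand":1,"dx":1.4,"dy":-1.55,"dz":0,"rx":0,"ry":0,"rz":0},{"hand":1,"dx":1.5,"dy":-1.45,"dz":0,"rx":0,"ry":0,"rz":0},{"hand":1,"dx":1.55,"dy":-1.45,"dz":0,"rx":0,"ry":0,"rz":0},{"hand":1,"dx":1.6,"dy":-1.35,"dz":0,"rx":0,"ry":0,"rz":0},{"hand":1,"dx":1.7,"dy":-1.25,"dz":0,"rx":0,"ry":0,"rz":0},{"hand":1,"dx":1.75,"dy":-1.15,"dz":0,"rx":0,"ry":0,"rz":0},{"hand":1,"dx":1.8,"dy":-1.1,"dz":0,"rx":0,"ry":0,"rz":0},{"hand":1,"dx":1.8,"dy":-1,"dz":0,"rx":0,"ry":0,"rz":0},{"hand":1,"dx":1.9,"dy":-0.95,"dz":0,"rx":0,"ry":0,"rz":0},{"hand":1,"dx":1.9,"dy":-0.85,"dz":0,"rx":0,"ry":0,"rz":0}]' | grep -E 'clock|force'
python3 - <<'E'
from h import *
state(52.5)
state(52.5,-.13,4)
E
```

```text
clock: 17.75
ft_force: [-2.0, -5.1, 4.1]
finger_force: 20.9
t 17.75 XY [ 31.94 -48.17] th 1.1674 rho 52.37 Fr(out+) 3.61 Ft -4.11 Fxy [-5.2  -1.71] Fz 4.1 w 0.0218
t 17.95 XY [ 32.1  -48.24] th 1.1698 rho 52.25 Fr(out+) 3.98 Ft -2.64 Fxy [-3.98 -2.63] Fz 4.0 w 0.0213
```

```bash
echo "D.append((32.1,-48.24,4.0))">>d.py; python3 -c "
from d import *
q=cfit(D);q=cfit(D,5.);gen2(D[-1][:2],q,q[2],[.015,.03]+[.04]*10); print(robot.observe()['eef_pos'],robot.observe()['wrist_torque'])"
```

```text
centre [53.47  0.17 53.47] res [-0.1  0.3 -0.5  0.2  1.   0.2]
centre [53.52 -0.08 53.5 ] res [ 0.2 -0.4  0.2 -0.   1.  -0.1]
0.65,-0.45 | 1.45,-0.70 | 1.95,-0.85 | 1.95,-0.80 | 2.05,-0.70 | 2.05,-0.65 | 2.10,-0.40 | 2.10,-0.30 | 2.10,-0.25 | 2.15,-0.15 | 2.15,-0.10 | 2.15,0.00 | 
end [ 54.95 -53.59] th 1.5973
[ 0.47492411 -0.23016921  0.14315753] [-0.68501     0.57901779 -0.02202182]
```

```bash
python3 -m jog '[{"hand":1,"dx":0.65,"dy":-0.5,"dz":0,"rx":0,"ry":0,"rz":0},{"hand":1,"dx":1.45,"dy":-0.7,"dz":0,"rx":0,"ry":0,"rz":0},{"hand":1,"dx":1.95,"dy":-0.85,"dz":0,"rx":0,"ry":0,"rz":0},{"hand":1,"dx":1.95,"dy":-0.8,"dz":0,"rx":0,"ry":0,"rz":0},{"hand":1,"dx":2.05,"dy":-0.7,"dz":0,"rx":0,"ry":0,"rz":0},{"hand":1,"dx":2.05,"dy":-0.65,"dz":0,"rx":0,"ry":0,"rz":0},{"hand":1,"dx":2.1,"dy":-0.4,"dz":0,"rx":0,"ry":0,"rz":0},{"hand":1,"dx":2.1,"dy":-0.3,"dz":0,"rx":0,"ry":0,"rz":0},{"hand":1,"dx":2.1,"dy":-0.25,"dz":0,"rx":0,"ry":0,"rz":0},{"hand":1,"dx":2.15,"dy":-0.15,"dz":0,"rx":0,"ry":0,"rz":0},{"hand":1,"dx":2.15,"dy":-0.1,"dz":0,"rx":0,"ry":0,"rz":0},{"hand":1,"dx":2.15,"dy":0,"dz":0,"rx":0,"ry":0,"rz":0}]' | grep -E 'clock|force'
python3 - <<'E'
from h import *
state(53.5)
state(53.5,0,4)
E
```

```text
clock: 19.15
ft_force: [-0.9, -3.9, 3.3]
finger_force: 20.9
t 19.15 XY [ 54.82 -53.23] th 1.5956 rho 53.24 Fr(out+) 0.56 Ft -3.93 Fxy [-3.92 -0.65] Fz 3.3 w 0.021
t 19.35 XY [ 55.05 -53.23] th 1.5999 rho 53.26 Fr(out+) 0.32 Ft -2.98 Fxy [-2.97 -0.4 ] Fz 3.0 w 0.0214
```

```bash
echo "D.append((55.05,-53.23,.4))">>d.py; python3 -c "
from d import *
q=cfit(D,6.);gen2(D[-1][:2],q,q[2],[.015,.03]+[.042]*13)"
```

```text
centre [ 5.332e+01 -2.000e-02  5.331e+01] res [ 0.1 -0.1 -0.4  0.4 -0.1  0.9 -0. ]
0.80,0.00 | 1.60,0.10 | 2.20,0.20 | 2.25,0.30 | 2.20,0.40 | 2.20,0.50 | 2.15,0.60 | 2.10,0.65 | 2.10,0.80 | 2.10,0.85 | 2.00,0.95 | 2.00,1.00 | 1.95,1.10 | 1.90,1.20 | 1.85,1.25 | 
end [ 84.45 -43.33] th 2.1942
```

```bash
python3 -m jog '[{"hand":1,"dx":0.8,"dy":0,"dz":0,"rx":0,"ry":0,"rz":0},{"hand":1,"dx":1.6,"dy":0.1,"dz":0,"rx":0,"ry":0,"rz":0},{"hand":1,"dx":2.2,"dy":0.2,"dz":0,"rx":0,"ry":0,"rz":0},{"hand":1,"dx":2.25,"dy":0.3,"dz":0,"rx":0,"ry":0,"rz":0},{"hand":1,"dx":2.2,"dy":0.4,"dz":0,"rx":0,"ry":0,"rz":0},{"hand":1,"dx":2.2,"dy":0.5,"dz":0,"rx":0,"ry":0,"rz":0},{"hand":1,"dx":2.15,"dy":0.6,"dz":0,"rx":0,"ry":0,"rz":0},{"hand":1,"dx":2.1,"dy":0.65,"dz":0,"rx":0,"ry":0,"rz":0},{"hand":1,"dx":2.1,"dy":0.8,"dz":0,"rx":0,"ry":0,"rz":0},{"hand":1,"dx":2.1,"dy":0.85,"dz":0,"rx":0,"ry":0,"rz":0},{"hand":1,"dx":2,"dy":0.95,"dz":0,"rx":0,"ry":0,"rz":0},{"hand":1,"dx":2,"dy":1,"dz":0,"rx":0,"ry":0,"rz":0},{"hand":1,"dx":1.95,"dy":1.1,"dz":0,"rx":0,"ry":0,"rz":0},{"hand":1,"dx":1.9,"dy":1.2,"dz":0,"rx":0,"ry":0,"rz":0},{"hand":1,"dx":1.85,"dy":1.25,"dz":0,"rx":0,"ry":0,"rz":0}]' | grep -E 'clock|force'
python3 - <<'E'
from h import *
state(53.3)
state(53.3,0,4)
E
```

```text
clock: 20.85
ft_force: [-2.3, -3.4, 4.5]
finger_force: 21.0
t 20.85 XY [ 84.24 -43.36] th 2.1905 rho 53.27 Fr(out+) -0.31 Ft -4.12 Fxy [-3.53 -2.14] Fz 4.5 w 0.0213
t 21.05 XY [ 84.43 -43.21] th 2.195 rho 53.25 Fr(out+) -0.22 Ft -2.94 Fxy [-2.52 -1.54] Fz 4.5 w 0.0214
```

```bash
echo "D.append((84.43,-43.21,-.2))">>d.py; python3 -c "
from d import *
q=cfit(D,6.);gen2(D[-1][:2],q,q[2],[.015,.03]+[.042]*17)"
```

```text
centre [53.22 -0.11 53.2 ] res [ 0.3 -0.2 -0.6  0.4  0.3 -0.2  0.9 -0.2]
0.65,0.50 | 1.25,0.95 | 1.70,1.45 | 1.70,1.50 | 1.55,1.55 | 1.55,1.65 | 1.45,1.70 | 1.40,1.75 | 1.30,1.80 | 1.20,1.85 | 1.20,1.90 | 1.05,2.00 | 1.00,2.00 | 0.90,2.05 | 0.80,2.05 | 0.75,2.10 | 0.60,2.15 | 0.55,2.15 | 0.50,2.20 | 
end [105.53  -9.91] th 2.9565
```

```bash
python3 -m jog '[{"hand":1,"dx":0.65,"dy":0.5,"dz":0,"rx":0,"ry":0,"rz":0},{"hand":1,"dx":1.25,"dy":0.95,"dz":0,"rx":0,"ry":0,"rz":0},{"hand":1,"dx":1.7,"dy":1.45,"dz":0,"rx":0,"ry":0,"rz":0},{"hand":1,"dx":1.7,"dy":1.5,"dz":0,"rx":0,"ry":0,"rz":0},{"hand":1,"dx":1.55,"dy":1.55,"dz":0,"rx":0,"ry":0,"rz":0},{"hand":1,"dx":1.55,"dy":1.65,"dz":0,"rx":0,"ry":0,"rz":0},{"hand":1,"dx":1.45,"dy":1.7,"dz":0,"rx":0,"ry":0,"rz":0},{"hand":1,"dx":1.4,"dy":1.75,"dz":0,"rx":0,"ry":0,"rz":0},{"hand":1,"dx":1.3,"dy":1.8,"dz":0,"rx":0,"ry":0,"rz":0},{"hand":1,"dx":1.2,"dy":1.85,"dz":0,"rx":0,"ry":0,"rz":0},{"hand":1,"dx":1.2,"dy":1.9,"dz":0,"rx":0,"ry":0,"rz":0},{"hand":1,"dx":1.05,"dy":2,"dz":0,"rx":0,"ry":0,"rz":0},{"hand":1,"dx":1,"dy":2,"dz":0,"rx":0,"ry":0,"rz":0},{"hand":1,"dx":0.9,"dy":2.05,"dz":0,"rx":0,"ry":0,"rz":0},{"hand":1,"dx":0.8,"dy":2.05,"dz":0,"rx":0,"ry":0,"rz":0},{"hand":1,"dx":0.75,"dy":2.1,"dz":0,"rx":0,"ry":0,"rz":0},{"hand":1,"dx":0.6,"dy":2.15,"dz":0,"rx":0,"ry":0,"rz":0},{"hand":1,"dx":0.55,"dy":2.15,"dz":0,"rx":0,"ry":0,"rz":0},{"hand":1,"dx":0.5,"dy":2.2,"dz":0,"rx":0,"ry":0,"rz":0}]' | grep -E 'clock|force'
python3 - <<'E'
from h import *
state(53.2)
state(53.2,-.1,4)
E
```

```text
clock: 22.95
ft_force: [-3.0, -2.1, 7.0]
finger_force: 21.1
t 22.95 XY [105.35 -10.5 ] th 2.9429 rho 53.2 Fr(out+) -1.7 Ft -3.22 Fxy [-2.3  -2.82] Fz 7.0 w 0.0214
t 23.15 XY [105.41 -10.2 ] th 2.9504 rho 53.18 Fr(out+) -1.24 Ft -2.83 Fxy [-1.76 -2.55] Fz 6.5 w 0.0212
```

```bash
echo "D.append((105.41,-10.2,-1.3))">>d.py; python3 -c "
from d import *
q=cfit(D,6.);gen2(D[-1][:2],q,q[2],[.015,.03]+[.042]*17);print(robot.observe()['eef_pos'])"
```

```text
centre [53.12 -0.25 53.06] res [ 0.8 -0.2 -1.  -0.   0.2  0.8 -0.6  0.9 -0.4]
0.10,0.80 | 0.25,1.55 | 0.25,2.25 | 0.15,2.20 | 0.05,2.25 | -0.05,2.20 | -0.10,2.25 | -0.20,2.20 | -0.30,2.25 | -0.35,2.15 | -0.50,2.20 | -0.55,2.15 | -0.65,2.15 | -0.75,2.10 | -0.85,2.05 | -0.90,2.05 | -1.00,2.00 | -1.10,1.95 | -1.15,1.90 | 
end [97.76 28.45] th 3.7126
[ 0.51721279 -0.15917616  0.14340633]
```

```bash
python3 -m jog '[{"hand":1,"dx":0.1,"dy":0.8,"dz":0,"rx":0,"ry":0,"rz":0},{"hand":1,"dx":0.25,"dy":1.55,"dz":0,"rx":0,"ry":0,"rz":0},{"hand":1,"dx":0.25,"dy":2.25,"dz":0,"rx":0,"ry":0,"rz":0},{"hand":1,"dx":0.15,"dy":2.2,"dz":0,"rx":0,"ry":0,"rz":0},{"hand":1,"dx":0.05,"dy":2.25,"dz":0,"rx":0,"ry":0,"rz":0},{"hand":1,"dx":-0.05,"dy":2.2,"dz":0,"rx":0,"ry":0,"rz":0},{"hand":1,"dx":-0.1,"dy":2.25,"dz":0,"rx":0,"ry":0,"rz":0},{"hand":1,"dx":-0.2,"dy":2.2,"dz":0,"rx":0,"ry":0,"rz":0},{"hand":1,"dx":-0.3,"dy":2.25,"dz":0,"rx":0,"ry":0,"rz":0},{"hand":1,"dx":-0.35,"dy":2.15,"dz":0,"rx":0,"ry":0,"rz":0},{"hand":1,"dx":-0.5,"dy":2.2,"dz":0,"rx":0,"ry":0,"rz":0},{"hand":1,"dx":-0.55,"dy":2.15,"dz":0,"rx":0,"ry":0,"rz":0},{"hand":1,"dx":-0.65,"dy":2.15,"dz":0,"rx":0,"ry":0,"rz":0},{"hand":1,"dx":-0.75,"dy":2.1,"dz":0,"rx":0,"ry":0,"rz":0},{"hand":1,"dx":-0.85,"dy":2.05,"dz":0,"rx":0,"ry":0,"rz":0},{"hand":1,"dx":-0.9,"dy":2.05,"dz":0,"rx":0,"ry":0,"rz":0},{"hand":1,"dx":-1,"dy":2,"dz":0,"rx":0,"ry":0,"rz":0},{"hand":1,"dx":-1.1,"dy":1.95,"dz":0,"rx":0,"ry":0,"rz":0},{"hand":1,"dx":-1.15,"dy":1.9,"dz":0,"rx":0,"ry":0,"rz":0}]' | grep -E 'clock|force'
python3 - <<'E'
from h import *
state(53.1,-.2)
state(53.1,-.2,4)
E
```

```text
clock: 25.05
ft_force: [-2.0, 1.1, 6.9]
finger_force: 21.1
t 25.05 XY [98.5  28.24] th 3.7012 rho 53.57 Fr(out+) -0.29 Ft -2.27 Fxy [ 0.96 -2.08] Fz 6.9 w 0.0215
t 25.25 XY [98.35 28.5 ] th 3.7067 rho 53.59 Fr(out+) -0.08 Ft -1.54 Fxy [ 0.76 -1.34] Fz 6.5 w 0.0213
```

```bash
echo "D.append((98.35,28.5,-.2))">>d.py; python3 -c "
from d import *
q=cfit(D,6.);gen2(D[-1][:2],q,q[2],[.015,.03]+[.042]*17)"
```

```text
centre [ 5.319e+01 -3.000e-02  5.322e+01] res [-0.3 -0.5 -0.5  0.8  1.   0.5 -3.   2.   0.9 -0. ]
-0.45,0.65 | -0.95,1.30 | -1.35,1.80 | -1.40,1.75 | -1.50,1.65 | -1.55,1.60 | -1.60,1.55 | -1.65,1.50 | -1.75,1.45 | -1.75,1.35 | -1.85,1.25 | -1.90,1.20 | -1.95,1.10 | -1.95,1.05 | -2.05,0.95 | -2.05,0.85 | -2.10,0.80 | -2.10,0.65 | -2.20,0.60 | 
end [66.25 51.55] th 4.4641
```

```bash
python3 -m jog '[{"hand":1,"dx":-0.45,"dy":0.65,"dz":0,"rx":0,"ry":0,"rz":0},{"hand":1,"dx":-0.95,"dy":1.3,"dz":0,"rx":0,"ry":0,"rz":0},{"hand":1,"dx":-1.35,"dy":1.8,"dz":0,"rx":0,"ry":0,"rz":0},{"hand":1,"dx":-1.4,"dy":1.75,"dz":0,"rx":0,"ry":0,"rz":0},{"hand":1,"dx":-1.5,"dy":1.65,"dz":0,"rx":0,"ry":0,"rz":0},{"hand":1,"dx":-1.55,"dy":1.6,"dz":0,"rx":0,"ry":0,"rz":0},{"hand":1,"dx":-1.6,"dy":1.55,"dz":0,"rx":0,"ry":0,"rz":0},{"hand":1,"dx":-1.65,"dy":1.5,"dz":0,"rx":0,"ry":0,"rz":0},{"hand":1,"dx":-1.75,"dy":1.45,"dz":0,"rx":0,"ry":0,"rz":0},{"hand":1,"dx":-1.75,"dy":1.35,"dz":0,"rx":0,"ry":0,"rz":0},{"hand":1,"dx":-1.85,"dy":1.25,"dz":0,"rx":0,"ry":0,"rz":0},{"hand":1,"dx":-1.9,"dy":1.2,"dz":0,"rx":0,"ry":0,"rz":0}]' | grep -E 'clock|force'
python3 - <<'E'
from h import *
state(53.2,0)
state(53.2,0,4)
E
```

```text
clock: 26.45
ft_force: [-1.3, 2.5, 5.4]
finger_force: 21.0
t 26.45 XY [81.21 45.57] th 4.1613 rho 53.49 Fr(out+) 0.02 Ft -2.88 Fxy [ 2.46 -1.49] Fz 5.4 w 0.0212
t 26.65 XY [80.95 45.73] th 4.167 rho 53.5 Fr(out+) 0.45 Ft -1.45 Fxy [ 1.47 -0.37] Fz 5.2 w 0.0212
```

```bash
echo "D.append((80.95,45.73,.3))">>d.py; python3 -c "
from d import *
q=cfit(D,6.);gen2(D[-1][:2],q,q[2],[.015,.03]+[.042]*16)"
```

```text
centre [53.2   0.08 53.29] res [-1.1 -0.9 -0.4  1.3  1.5  0.7 -3.7  0.3  2.2  0.9  0.1]
-0.70,0.40 | -1.40,0.75 | -2.00,1.05 | -2.05,0.90 | -2.05,0.85 | -2.10,0.75 | -2.15,0.70 | -2.15,0.60 | -2.20,0.50 | -2.20,0.40 | -2.20,0.35 | -2.25,0.20 | -2.20,0.15 | -2.25,0.05 | -2.25,-0.05 | -2.20,-0.15 | -2.25,-0.25 | -2.20,-0.35 | 
end [44.15 52.58] th 4.8832
```

```bash
python3 -m jog '[{"hand":1,"dx":-0.7,"dy":0.4,"dz":0,"rx":0,"ry":0,"rz":0},{"hand":1,"dx":-1.4,"dy":0.8,"dz":0,"rx":0,"ry":0,"rz":0},{"hand":1,"dx":-2,"dy":1.05,"dz":0,"rx":0,"ry":0,"rz":0},{"hand":1,"dx":-2.05,"dy":0.95,"dz":0,"rx":0,"ry":0,"rz":0},{"hand":1,"dx":-2.05,"dy":0.9,"dz":0,"rx":0,"ry":0,"rz":0},{"hand":1,"dx":-2.1,"dy":0.8,"dz":0,"rx":0,"ry":0,"rz":0},{"hand":1,"dx":-2.15,"dy":0.7,"dz":0,"rx":0,"ry":0,"rz":0},{"hand":1,"dx":-2.15,"dy":0.6,"dz":0,"rx":0,"ry":0,"rz":0},{"hand":1,"dx":-2.2,"dy":0.5,"dz":0,"rx":0,"ry":0,"rz":0},{"hand":1,"dx":-2.2,"dy":0.4,"dz":0,"rx":0,"ry":0,"rz":0},{"hand":1,"dx":-2.2,"dy":0.35,"dz":0,"rx":0,"ry":0,"rz":0},{"hand":1,"dx":-2.25,"dy":0.2,"dz":0,"rx":0,"ry":0,"rz":0},{"hand":1,"dx":-2.2,"dy":0.15,"dz":0,"rx":0,"ry":0,"rz":0}]' | grep -E 'clock|force'
python3 - <<'E'
from h import *
state(53.2,0)
state(53.2,0,4)
E
```

```text
clock: 27.95
ft_force: [-0.2, 2.5, 5.1]
finger_force: 21.0
t 27.95 XY [55.68 53.55] th 4.666 rho 53.61 Fr(out+) -0.27 Ft -2.49 Fxy [ 2.48 -0.38] Fz 5.1 w 0.0213
t 28.15 XY [55.19 53.58] th 4.6752 rho 53.62 Fr(out+) 0.06 Ft -1.91 Fxy [ 1.91 -0.02] Fz 4.7 w 0.0216
```

```bash
echo "D.append((55.19,53.58,0))">>d.py; python3 -c "
from d import *
gen2(D[-1][:2],(53.3,.17),53.4,[.015,.03]+[.042]*16)"
```

```text
-0.80,0.00 | -1.60,0.00 | -2.25,-0.05 | -2.25,-0.20 | -2.20,-0.25 | -2.25,-0.35 | -2.15,-0.45 | -2.20,-0.55 | -2.15,-0.60 | -2.15,-0.70 | -2.05,-0.80 | -2.10,-0.90 | -2.00,-1.00 | -2.00,-1.05 | -1.90,-1.15 | -1.90,-1.20 | -1.80,-1.30 | -1.80,-1.40 | 
end [19.64 41.63] th 5.394
```

```bash
python3 -m jog '[{"hand":1,"dx":-0.8,"dy":0,"dz":0,"rx":0,"ry":0,"rz":0},{"hand":1,"dx":-1.6,"dy":0,"dz":0,"rx":0,"ry":0,"rz":0},{"hand":1,"dx":-2.25,"dy":-0.05,"dz":0,"rx":0,"ry":0,"rz":0},{"hand":1,"dx":-2.25,"dy":-0.2,"dz":0,"rx":0,"ry":0,"rz":0},{"hand":1,"dx":-2.2,"dy":-0.25,"dz":0,"rx":0,"ry":0,"rz":0},{"hand":1,"dx":-2.25,"dy":-0.35,"dz":0,"rx":0,"ry":0,"rz":0},{"hand":1,"dx":-2.15,"dy":-0.45,"dz":0,"rx":0,"ry":0,"rz":0},{"hand":1,"dx":-2.2,"dy":-0.55,"dz":0,"rx":0,"ry":0,"rz":0},{"hand":1,"dx":-2.15,"dy":-0.6,"dz":0,"rx":0,"ry":0,"rz":0},{"hand":1,"dx":-2.15,"dy":-0.7,"dz":0,"rx":0,"ry":0,"rz":0},{"hand":1,"dx":-2.05,"dy":-0.8,"dz":0,"rx":0,"ry":0,"rz":0},{"hand":1,"dx":-2.1,"dy":-0.9,"dz":0,"rx":0,"ry":0,"rz":0},{"hand":1,"dx":-2,"dy":-1,"dz":0,"rx":0,"ry":0,"rz":0},{"hand":1,"dx":-2,"dy":-1.05,"dz":0,"rx":0,"ry":0,"rz":0},{"hand":1,"dx":-1.9,"dy":-1.15,"dz":0,"rx":0,"ry":0,"rz":0},{"hand":1,"dx":-1.9,"dy":-1.2,"dz":0,"rx":0,"ry":0,"rz":0}]' | grep -E 'clock|force'
python3 - <<'E'
from h import *
state(53.3,0.17)
state(53.3,0.17,4)
E
```

```text
clock: 29.75
ft_force: [0.3, 2.8, 2.6]
finger_force: 20.7
t 29.75 XY [22.14 43.99] th 5.3304 rho 53.77 Fr(out+) -1.47 Ft -2.36 Fxy [2.78 0.17] Fz 2.6 w 0.0212
t 29.95 XY [21.93 43.85] th 5.3353 rho 53.78 Fr(out+) -1.45 Ft -1.27 Fxy [ 1.88 -0.43] Fz 2.8 w 0.0216
```

```bash
python3 -c "
from d import *
gen2((21.93,43.85),(53.3,.17),53.45,[.015,.03]+[.042]*14)"
```

```text
-0.60,-0.50 | -1.25,-1.05 | -1.70,-1.45 | -1.65,-1.55 | -1.60,-1.60 | -1.50,-1.70 | -1.45,-1.70 | -1.40,-1.75 | -1.30,-1.80 | -1.25,-1.85 | -1.20,-1.95 | -1.05,-1.95 | -1.00,-2.00 | -0.95,-2.05 | -0.80,-2.10 | -0.75,-2.10 | 
end [ 2.48 16.75] th 5.9682
```

```bash
python3 -m jog '[{"hand":1,"dx":-0.6,"dy":-0.5,"dz":0,"rx":0,"ry":0,"rz":0},{"hand":1,"dx":-1.25,"dy":-1.05,"dz":0,"rx":0,"ry":0,"rz":0},{"hand":1,"dx":-1.7,"dy":-1.45,"dz":0,"rx":0,"ry":0,"rz":0},{"hand":1,"dx":-1.65,"dy":-1.55,"dz":0,"rx":0,"ry":0,"rz":0},{"hand":1,"dx":-1.6,"dy":-1.6,"dz":0,"rx":0,"ry":0,"rz":0},{"hand":1,"dx":-1.5,"dy":-1.7,"dz":0,"rx":0,"ry":0,"rz":0},{"hand":1,"dx":-1.45,"dy":-1.7,"dz":0,"rx":0,"ry":0,"rz":0},{"hand":1,"dx":-1.4,"dy":-1.75,"dz":0,"rx":0,"ry":0,"rz":0},{"hand":1,"dx":-1.3,"dy":-1.8,"dz":0,"rx":0,"ry":0,"rz":0},{"hand":1,"dx":-1.25,"dy":-1.85,"dz":0,"rx":0,"ry":0,"rz":0},{"hand":1,"dx":-1.2,"dy":-1.95,"dz":0,"rx":0,"ry":0,"rz":0},{"hand":1,"dx":-1.05,"dy":-1.95,"dz":0,"rx":0,"ry":0,"rz":0},{"hand":1,"dx":-1,"dy":-2,"dz":0,"rx":0,"ry":0,"rz":0},{"hand":1,"dx":-0.95,"dy":-1.9,"dz":0,"rx":0,"ry":0,"rz":0},{"hand":1,"dx":-0.7,"dy":-1.4,"dz":0,"rx":0,"ry":0,"rz":0}]' | grep -E 'clock|force'
python3 - <<'E'
from h import *
state(53.3,0.17)
state(53.3,0.17,4)
E
```

```text
clock: 31.45
ft_force: [1.8, 1.8, 1.1]
finger_force: 20.6
t 31.45 XY [ 3.44 19.85] th 5.9073 rho 53.61 Fr(out+) -1.19 Ft -2.27 Fxy [1.94 1.67] Fz 1.1 w 0.0212
t 31.65 XY [ 3.41 19.75] th 5.9092 rho 53.6 Fr(out+) -0.74 Ft -2.1 Fxy [1.46 1.69] Fz 1.4 w 0.0211
```

```bash
python3 -c "
from d import *
gen2((3.41,19.75),(53.3,.17),53.4,[.015,.03]+[.04]*5+[.035,.03,.025,.018,.012,.008,.004])"
```

```text
-0.25,-0.75 | -0.50,-1.55 | -0.65,-2.05 | -0.55,-2.05 | -0.45,-2.10 | -0.35,-2.10 | -0.30,-2.10 | -0.20,-1.85 | -0.15,-1.60 | -0.05,-1.35 | -0.05,-0.95 | -0.00,-0.65 | -0.00,-0.45 | -0.00,-0.20 | 
end [-0.09 -0.  ] th 0.003
```

```bash
python3 -m jog '[{"hand":1,"dx":-0.25,"dy":-0.75,"dz":0,"rx":0,"ry":0,"rz":0},{"hand":1,"dx":-0.5,"dy":-1.55,"dz":0,"rx":0,"ry":0,"rz":0},{"hand":1,"dx":-0.65,"dy":-2.05,"dz":0,"rx":0,"ry":0,"rz":0},{"hand":1,"dx":-0.55,"dy":-2.05,"dz":0,"rx":0,"ry":0,"rz":0},{"hand":1,"dx":-0.45,"dy":-2.1,"dz":0,"rx":0,"ry":0,"rz":0},{"hand":1,"dx":-0.35,"dy":-2.1,"dz":0,"rx":0,"ry":0,"rz":0},{"hand":1,"dx":-0.3,"dy":-2.1,"dz":0,"rx":0,"ry":0,"rz":0},{"hand":1,"dx":-0.2,"dy":-1.85,"dz":0,"rx":0,"ry":0,"rz":0},{"hand":1,"dx":-0.1,"dy":-1.6,"dz":0,"rx":0,"ry":0,"rz":0},{"hand":1,"dx":0,"dy":-1.35,"dz":0,"rx":0,"ry":0,"rz":0},{"hand":1,"dx":0,"dy":-0.95,"dz":0,"rx":0,"ry":0,"rz":0},{"hand":1,"dx":0,"dy":-0.65,"dz":0,"rx":0,"ry":0,"rz":0},{"hand":1,"dx":0,"dy":-0.45,"dz":0,"rx":0,"ry":0,"rz":0},{"hand":1,"dx":0,"dy":-0.2,"dz":0,"rx":0,"ry":0,"rz":0},{"hand":1,"dx":0,"dy":0,"dz":0,"rx":0,"ry":0,"rz":0}]' | grep -E 'clock|force'
python3 - <<'E'
from h import *
state(53.3,0.17)
state(53.3,0.17,4)
E
```

```text
clock: 33.15
ft_force: [2.7, -1.3, 2.0]
finger_force: 20.6
t 33.15 XY [0.08 0.27] th 6.2814 rho 53.22 Fr(out+) 1.1 Ft -2.79 Fxy [-1.1   2.79] Fz 2.0 w 0.0215
t 33.35 XY [0.1 0.3] th 6.2808 rho 53.2 Fr(out+) 1.72 Ft -2.58 Fxy [-1.71  2.58] Fz 2.2 w 0.0216
```

```bash
python3 -m jog '[{"hand":1,"dx":-0.1,"dy":-0.3,"dz":0,"rx":0,"ry":0,"rz":0},{"hand":1,"dx":-0.1,"dy":-0.2,"dz":0,"rx":0,"ry":0,"rz":0},{"hand":1,"dx":0,"dy":-0.1,"dz":0,"rx":0,"ry":0,"rz":0},{"hand":1,"dx":0,"dy":0,"dz":0,"rx":0,"ry":0,"rz":0},{"hand":1,"dx":0,"dy":0,"dz":0,"rx":0,"ry":0,"rz":0},{"hand":0.68,"dx":0,"dy":0,"dz":0,"rx":0,"ry":0,"rz":0},{"hand":0.6,"dx":0,"dy":0,"dz":0,"rx":0,"ry":0,"rz":0},{"hand":0.5,"dx":0,"dy":0,"dz":0,"rx":0,"ry":0,"rz":0},{"hand":0.35,"dx":0,"dy":0,"dz":0,"rx":0,"ry":0,"rz":0},{"hand":0.35,"dx":0,"dy":0,"dz":0,"rx":0,"ry":0,"rz":0},{"hand":0.35,"dx":0,"dy":0,"dz":-4,"rx":0,"ry":0,"rz":0},{"hand":0.35,"dx":-3,"dy":0.7,"dz":0,"rx":0,"ry":0,"rz":0},{"hand":0.35,"dx":0,"dy":0,"dz":0,"rx":0,"ry":0,"rz":0},{"hand":0.35,"dx":0,"dy":0,"dz":0,"rx":0,"ry":0,"rz":0}]'
python3 - <<'E'
from h import *
import cv2
r=cams.read_camera('wrist');f=r['frame'][:,:,::-1].copy();cv2.imwrite('pics/w8.png',f)
a=cv2.imread('pics/w7.png')
state(53.3,.17)
G=lambda i:cv2.cvtColor(i,cv2.COLOR_BGR2GRAY)
def holes(i):
    g=cv2.GaussianBlur(G(i),(0,0),1).copy();m=(g<95).astype(np.uint8);m[235:]=0
    n,l,st,c=cv2.connectedComponentsWithStats(m);o=[c[k] for k in range(1,n) if 900<st[k,4]<3000];return np.array(sorted(o,key=lambda p:(round(p[1]/20),p[0])))
for i,im in((7,a),(8,f)):
    h=holes(im);print(i,h.round(1).tolist())
    w=np.array([pix(r,*p,.128)[:2] for p in h]);
    c=w.mean(0);print(c,[round(float(np.degrees(np.arctan2(*(p-c)[::-1]))),2) for p in w])
E
```

```text
clock: 34.75
eef_pos: [0.5214, -0.2682, 0.1472]
orientation: [2.286, 2.155, 0.0]
ft_force: [1.1, 0.5, -0.6]
gripper_width: 0.0553
finger_force: 0.0
t 34.8 XY [-3.06  0.34] th 6.2801 rho 56.36 Fr(out+) 0.23 Ft -0.06 Fxy [-0.23  0.06] Fz 0.2 w 0.0556
7 [[280.8, 52.3], [202.9, 101.8], [359.0, 101.5], [208.9, 189.9], [353.8, 189.5]]
[ 0.52363761 -0.20553613] [86.73, 157.69, 15.84, -144.25, -42.16]
8 [[282.1, 51.8], [203.7, 101.9], [361.0, 101.1], [355.8, 189.7], [210.0, 190.5]]
[ 0.52432914 -0.2056004 ] [86.93, 157.86, 16.02, -42.02, -144.09]
```

View pics/w8.png

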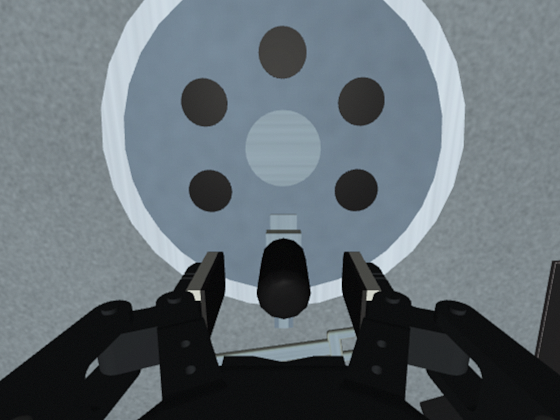

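The wheel is back on its mark (hole pattern within 0.2° of the start picture; pointer, slot and handle in line at column 283). Backing off to check the adapter.

```bash
python3 -m jog '[{"hand":0.35,"dx":0,"dy":0,"dz":-10,"rx":0,"ry":0,"rz":0},{"hand":0.35,"dx":0,"dy":0,"dz":-30,"rx":0,"ry":0,"rz":0},{"hand":0.35,"dx":0,"dy":0,"dz":-40,"rx":0,"ry":0,"rz":0},{"hand":0.35,"dx":0,"dy":0,"dz":-30,"rx":0,"ry":0,"rz":0},{"hand":0.35,"dx":20,"dy":0,"dz":0,"rx":0,"ry":0,"rz":0},{"hand":0.35,"dx":40,"dy":0,"dz":0,"rx":0,"ry":0,"rz":0},{"hand":0.35,"dx":40,"dy":0,"dz":0,"rx":0,"ry":0,"rz":0},{"hand":0.35,"dx":40,"dy":0,"dz":0,"rx":0,"ry":0,"rz":0},{"hand":0.35,"dx":20,"dy":0,"dz":0,"rx":0,"ry":0,"rz":0},{"hand":0.35,"dx":0,"dy":0,"dz":0,"rx":0,"ry":0,"rz":0},{"hand":0.35,"dx":0,"dy":0,"dz":0,"rx":0,"ry":0,"rz":0},{"hand":0.35,"dx":0,"dy":0,"dz":0,"rx":0,"ry":0,"rz":0}]'
python3 - <<'E'
from h import *
import cv2
r=cams.read_camera('wrist');cv2.imwrite('pics/w9.png',r['frame'][:,:,::-1])
for l in('adapter_mid','mark_spot','ram_tip','axle','wheel_centre'):
    print(l,[(d['conf'],np.round(d['point'],4)) for d in cams.place_of('wrist',l)[:2]])
E
```

```text
clock: 36.0
eef_pos: [0.5308, -0.1091, 0.2574]
orientation: [2.287, 2.154, -0.0]
ft_force: [-0.4, -0.7, -0.1]
gripper_width: 0.0554
finger_force: 0.0
adapter_mid [(0.95, array([ 0.5334, -0.0368,  0.0585]))]
mark_spot [(0.85, array([ 0.5376, -0.0339,  0.0303]))]
ram_tip [(0.7, array([ 0.5333, -0.0987,  0.0377]))]
axle [(0.74, array([ 0.5251, -0.2145,  0.1276])), (0.69, array([ 0.5249, -0.2129, -0.0006]))]
wheel_centre [(0.72, array([ 0.5263, -0.2181,  0.1283]))]
```

View pics/w9.png

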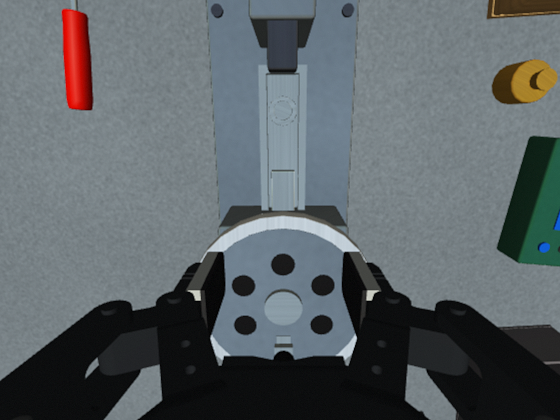

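The picture shows the adapter upright in the channel at (284,110), close to the mark spot. The ram is home at (284,172), and nothing is being touched.

```bash
python3 -c "
from plant import job
print(job.hand_in())"
```

```text
the job is handed in; nothing more can be done
None
```

The job is handed in, with no verdict shown: the adapter stands upright about 4 mm from the mark spot, the ram is home, and the wheel made one clockwise turn to within about 0.2° of its index mark. Sideways force at the handle stayed at about 4 N in the readings between moves, and the arm was clear of everything after 36 s.

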